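# Put a tape roll away on the bench carousel

### The arm

A 6-joint arm with a two-finger parallel gripper is mounted at the origin on a cart in front of the work surface, level with it; the furniture and walls round the work are solid. World frame = base frame: x ahead of the robot, y to its left, z up, the work surface at z = 0. Lengths are in m, angles in degrees, forces in N, time in s.
With the tool pointing down it reaches from about 0.375 to 0.9 m from the base axis. Payload 3.1 kg.
Tool frame: the origin (TCP) lies at the very end of the fingers, on their centre line; the grasp point (between the pads) lies 19 mm behind it (env.grip_depth is the distance from the TCP to the grasp point, in m); z points along the fingers, x is the direction in which the jaws open and shut, and the axes are right-handed (so a half turn about z gives the same grasp; the last joint's range is limited). The gripper opens to 87 mm and grips with 3 to 60 N. Pads are 19 mm wide; open, the fingers measure 117 mm over their backs; the gripper's body (75 mm by 190 mm) begins 51 mm behind the grasp point.
Start: joints at [-86.202, 30.224, 82.088, -0, 67.689, -10.227], TCP at [0.152, -0.606, 0.223] pointing down, gripper open.
Joint ranges: [-176.69, 176.69], [-43.24, 126.21], [12.49, 139.97], [-82, 262], [0, 151.66], [-163.58, 163.58]. Speed limits (degrees/s): [159.86, 159.86, 180, 180, 180, 180].

### API

Orientations are given as [roll, pitch, yaw] about the fixed x, y, z axes, in that order (R = Rz(yaw) Ry(pitch) Rx(roll)).
In Python, from rig import env gives the robot as it stands.
- The arm moves only by the tool jog_arm, never from a script. Its argument "rows" is a list of rows, each a list of 2 entries, a list of its own where there are three numbers: the shift along the tool's x, y, z in m, then the turn about the tool's z in degrees. In form: [[[dx, dy, dz], yaw], ...]. A call has 1 to 8 rows; each row shifts and turns the commanded pose from where the row before left it, along the tool's axes as they then stand; what a row does not reach is not made up. A row lasts 1/10 s, in which the tool goes at most 50 mm and 8.59 degrees, less where a joint would pass 70% of its speed; a pose out of reach is approached as far as the arm can. A call with a gripper value outside its range is refused whole. "grip" is the opening, from 0 (shut) to 1 (fully open), set as the call begins (left out, the last holds). The fingers move at their own pace and stop on an object; the grip force is fixed at half the most. Time passes only in rows, so rows that do not move let the fingers close. It gives the time, the measured TCP pose, the force and the opening at its end, in the units of the state.
- env.observe(): the state, without advancing time (a new reading comes with each control period).
- env.get_image(name): name is "scene" or "top" or "wrist"; returns the picture (384x512x3 uint8, red, green, blue); there is no depth.
- env.camera_model(name): a dict with "mtx" (3x3 intrinsics, pixels), "R" (3x3) and "t" (3): a world point X has camera coordinates R X + t. Camera axes: x right, y down, z forward; pixel columns grow to the right and rows downward; lengths in m; the calibration is good to about 2 mm. A picture is of the moment at which its call begins: read the wrist's pose just before it. camera_model takes no time and is no camera call; for the wrist camera it gives the pose at the moment of the call.
- env.close_job(): hands the job in, once; it reports no verdict.
Trained networks look in the newest picture that a camera, given by its name, has taken for a name from the list of things; names that differ only in an ending like _2 or _b are one class to them, and where a whole thing is asked for, a point or a joint stands for the part that bears it (a point fixed in the world has none). Each returns a list of dicts, best first, with "confidence" (0 to 1); they miss things now and then, are a little off and sometimes report something else, mostly with a low value. They report only what shows in the picture. A call takes as long as a camera call. They do not tell look-alikes from the thing itself.
- env.outline_of(camera, target): "pixels" (384x512 bool, what is visible of it) and "bbox" ([left, top, right, bottom] in pixels, round what is visible of it).
The state is a dict: "clock": time; "joints": joint angles; "joint_vel": joint speeds; "effort": joint torques, N m; "eef_pos": TCP position; "eef_rot": TCP orientation; "wrist_force": force on the tool from outside, world axes, zero at the start; "torque": the same for the moment, N m; "opening": finger opening in m.
Only numpy, scipy, OpenCV 4.12 (cv2) and the standard library are available. Lean on these libraries where they do the work, as an engineer would, in place of code of your own. Each camera call takes 0.05 s, during which the arm holds its last target. There are 200 camera calls.

### The job

Put the loose roll of masking tape away on the tape carousel: first turn the carousel by its black top knob until its one empty arm points straight at the front edge of the bench, towards the robot, and leave it so. The neighbouring rolls leave no room for fingers at the sides of that arm, so then stand the loose roll up on its rim on the bench and let go of it, take it again from above across its width, and hang it on the empty arm. The other rolls must stay hanging on their arms, and the oil can, the thread spool and the tin of tacks must stay standing where they are.

Things in the scene. Friction and masses are not known exactly. Their poses are not given: they have to be found in the camera images.
- roll_mid (a point): Centre of the loose roll lying flat on the bench: beige tape ring, outer diameter 108 mm, clear hole 74 to 80 mm, wall 14 to 17 mm (2 mm more where the tape ends), 36 mm wide, 60 to 130 g; z is the axis of its hole. The centre is 18 mm above the bench when flat, 54 mm when it stands on its rim, where it is steady up to 15 degrees of lean but can roll if pushed
- free_arm (a point): Top of mid-seat of the one empty carousel arm, 210 mm above the bench, 115 mm from the turning axis; x points outward along the arm, z up. Six like arms, 60 degrees apart: 10 mm round bars, a level 40 mm seat, outer end turned up to a red cap 150 mm from the axis and 24 mm higher than the seat. A 108 mm roll hung here has its centre 37 to 40 mm below, about 10 mm of air to the rolls beside it, 55 mm to the hub behind
- knob (a point): Black knurled knob on top of the carousel head, to turn it by: upright cylinder, 44 mm diameter, 246 to 287 mm above the bench; the point is on the turning axis, 266 mm up; x points along the empty arm. The head turns endlessly both ways, stiffly (0.25 N m), and stays where it is left. Its grey foot (radius 85 mm) is fixed to the bench
- bench_edge (a point): A fixed point on the front edge of the bench top, for direction: x points away from the robot, square to the front edge; y to the robot's left. The empty arm points straight at the front edge when its x is opposite to this x. The beech clamp board (21 mm high; red lever 200 mm high) begins 210 mm left of this point; between it and the carousel the bench is bare but for the things listed
- hung_1_mid (a point): Centre of a beige roll of tape (108 mm diameter, 36 mm wide) that hangs loose on the arm 60 degrees anticlockwise (from above) of the empty one; z runs along the axis of its hole, outward. Its centre hangs about 172 mm above the bench
- hung_2_mid (a point): Centre of a grey roll of tape (93 mm diameter, 18 mm wide) that hangs loose on the arm 120 degrees anticlockwise (from above) of the empty one; z runs along the axis of its hole, outward. Its centre hangs about 172 mm above the bench
- hung_3_mid (a point): Centre of a beige roll of tape (101 mm diameter, 24 mm wide) that hangs loose on the arm 180 degrees anticlockwise (from above) of the empty one; z runs along the axis of its hole, outward. Its centre hangs about 172 mm above the bench
- hung_4_mid (a point): Centre of a grey roll of tape (93 mm diameter, 18 mm wide) that hangs loose on the arm 240 degrees anticlockwise (from above) of the empty one; z runs along the axis of its hole, outward. Its centre hangs about 172 mm above the bench
- hung_5_mid (a point): Centre of a beige roll of tape (101 mm diameter, 24 mm wide) that hangs loose on the arm 300 degrees anticlockwise (from above) of the empty one; z runs along the axis of its hole, outward. Its centre hangs about 172 mm above the bench
- oiler_mid (a point): Small brass oil can standing on the bench, 58 mm diameter, 125 mm high to the tip of its spout; the point is on its axis, 50 mm above the bench
- spool_mid (a point): Wooden spool of brown thread standing on the bench, 40 mm diameter, 50 mm high; the point is its centre, 25 mm above the bench
- tacks_mid (a point): Small open tin of tacks, 68 mm diameter, 24 mm high; the point is its centre, 12 mm above the bench
Things that resemble listed ones, but are neither listed nor needed, are in the scene too. What is shaped like the part that bears tacks_mid but pink is not meant.

How it is judged (in metres and radians):
On the way, in this order (a step that is already met when the one before it is completed fails the run):
1. the empty arm has been turned to point at the front edge of the bench (within 17 degrees), the head at rest (angle between the x axis of free_arm and the x axis of bench_edge, either way round below 0.3 rad and world x of free_arm below 0.56 m and angular speed of head below 0.1 rad/s), for 0.2 s.
2. the loose roll stands on its rim on the bench, released and still (angle between roll_mid's own z axis and vertical between 1.4 and 1.75 rad and height (world z) of roll_mid between 0.045 and 0.065 m and contact force between the fingers and roll below 0.05 N and linear speed of roll below 0.06 m/s), for 0.2 s.
At the end, for the whole second after the job is handed in: The roll hangs still on the free arm: centre within 30 mm of mid-seat along it, 20 mm sideways, 28 to 50 mm below the seat top, axis within 20 deg of the arm. That arm faces the front edge within 20 deg; the other rolls hang; oil can, spool and tack tin upright within 30 mm of their starts (angle between the x axis of free_arm and the x axis of bench_edge, either way round below 0.35 rad and world x of free_arm below 0.56 m and x of roll_mid in the frame of free_arm between -0.03 and 0.03 m and y of roll_mid in the frame of free_arm between -0.02 and 0.02 m and z of roll_mid in the frame of free_arm between -0.05 and -0.028 m and angle between the z axis of roll_mid and the x axis of free_arm, either way round below 0.35 rad and linear speed of roll below 0.05 m/s and angular speed of head below 0.1 rad/s and height (world z) of each of hung_1_mid, hung_2_mid, hung_3_mid, hung_4_mid, hung_5_mid above 0.14 m and distance of each of oiler_mid, spool_mid, tacks_mid from where it was at the start of the episode below 0.03 m and angle between each of oiler_mid, spool_mid, tacks_mid's own z axis and vertical below 0.3 rad); the robot touches nothing.
It fails at once if a roll that hung on the carousel comes off its arm (height (world z) of any of hung_1_mid, hung_2_mid, hung_3_mid, hung_4_mid, hung_5_mid below 0.12 m).
It fails at once if the oiler, the spool or the tack tin is knocked over or shifted by more than 30 mm (distance of any of oiler_mid, spool_mid, tacks_mid from where it was at the start of the episode above 0.03 m or angle between any of oiler_mid, spool_mid, tacks_mid's own z axis and vertical above 0.5 rad).
It also fails if it takes over 72 s, if anything falls off the work surface, if the arm or the gripper's body presses on something with over 40 N, if the wrist force passes 120 N, or if a joint passes its speed limit or range.

## Working session

There is one attempt and no reset: what is moved stays moved. The work goes in short steps, Python scripts to look and compute and a tool call to move; the robot and the scene stay as the last step left them, time stands still between calls to the robot, and variables do not carry over. Pictures are saved under pics/ and viewed, about 8 in all and at most 12, crops included, and the job is handed in when it is done.

Besides the shell and the picture viewer there is one more tool, called after "Request:" as name(argument=value, ...), one argument or row to a line, values as JSON. jog_arm: Moves the arm, as the interface text tells. Its arguments: {"type":"object","properties":{"rows":{"type":"array"},"grip":{"type":"number"}},"required":["rows"]}

```bash
ls; mkdir -p pics; python3 - <<'E'
from rig import env
import cv2, numpy as np
print(env.observe())
a=env.get_image("scene"); b=env.get_image("top")
cv2.imwrite("pics/s1.png",cv2.resize(a[:,:,::-1],None,fx=1.5,fy=1.5)); cv2.imwrite("pics/t1.png",cv2.resize(b[:,:,::-1],None,fx=1.5,fy=1.5))
for c in("scene","top"):
  m=env.camera_model(c);print(c,m['mtx'].tolist() if hasattr(m['mtx'],'tolist') else m['mtx'], (-np.array(m['R']).T@np.array(m['t'])).round(3), np.array(m['R']).round(2).tolist())
  for n in("roll_mid","free_arm","knob","hung_1_mid","oiler_mid","spool_mid","tacks_mid"):
    print(c,n,[(round(float(d['confidence']),2),np.array(d['bbox']).tolist()) for d in env.outline_of(c,n)][:5])
E
```

```text
pics
{'clock': 0.0, 'joints': array([-8.61987748e+01,  3.02788895e+01,  8.21571497e+01,  1.30393586e-03,
        6.76888774e+01, -1.02279077e+01]), 'joint_vel': array([-0.03036323,  0.13313519, -0.03547668,  0.03373953, -0.06113231,
       -0.03919588]), 'effort': array([ 2.37195854e-03, -4.40039170e+01, -1.76592010e+01,  6.33570878e-02,
        5.81863336e-02, -1.62264178e-04]), 'eef_pos': array([ 0.15148828, -0.60560279,  0.22156822]), 'eef_rot': array([-1.79976633e+02,  1.22717553e-01, -7.59713385e+01]), 'wrist_force': array([-0.45614238, -0.12647968,  0.29700227]), 'torque': array([ 0.03533758, -0.00784899,  0.00012435]), 'opening': 0.08707372781207791}
scene [[429.72890045524224, 0.0, 254.65220840184372], [0.0, 429.72890045524224, 194.26880594890125], [0.0, 0.0, 1.0]] [-0.415 -0.728  0.713] [[0.55, -0.83, -0.01], [-0.37, -0.23, -0.9], [0.74, 0.5, -0.44]]
scene roll_mid [(0.74, [243.7, 235.5, 280.5, 271.5]), (0.46, [308.3, 177.6, 331.6, 193.9])]
scene free_arm [(0.71, [298.6, 164.4, 385.6, 221.1])]
scene knob [(0.86, [302.8, 165.0, 383.7, 220.3])]
scene hung_1_mid [(0.73, [339.1,
[... 282 characters left out ...]
, 422.83987740179714, 190.35370929529674], [0.0, 0.0, 1.0]] [ 0.219 -0.088  1.545] [[0.02, -1.0, -0.0], [-0.98, -0.01, -0.21], [0.21, 0.01, -0.98]]
top roll_mid [(0.93, [258.0, 205.3, 290.2, 232.2])]
top free_arm [(0.66, [298.5, 124.5, 395.2, 214.8]), (0.4, [259.9, 201.9, 293.2, 232.5])]
top knob [(0.71, [302.4, 125.7, 392.4, 213.2])]
top hung_1_mid [(0.92, [313.4, 129.9, 350.4, 150.2]), (0.38, [299.2, 124.2, 395.0, 215.1])]
top oiler_mid [(0.6, [282.7, 143.0, 300.0, 162.3]), (0.39, [249.4, 151.8, 271.4, 168.7])]
top spool_mid [(0.55, [253.0, 231.8, 264.7, 241.5]), (0.53, [300.1, 124.2, 389.6, 215.9])]
top tacks_mid [(0.75, [248.5, 150.2, 272.1, 168.9]), (0.59, [133.6, 176.1, 152.0, 195.3])]
```

```bash
python3 - <<'E'
import cv2
b=cv2.imread("pics/t1.png"); a=cv2.imread("pics/s1.png")
# top crop cols 120..420 rows 90..280
c=b[150:390,180:640]; c=cv2.resize(c,(800,int(240*800/460)),interpolation=cv2.INTER_CUBIC); cv2.imwrite("pics/t1c.png",c)
E
```

```text
(no output)
```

View pics/s1.png

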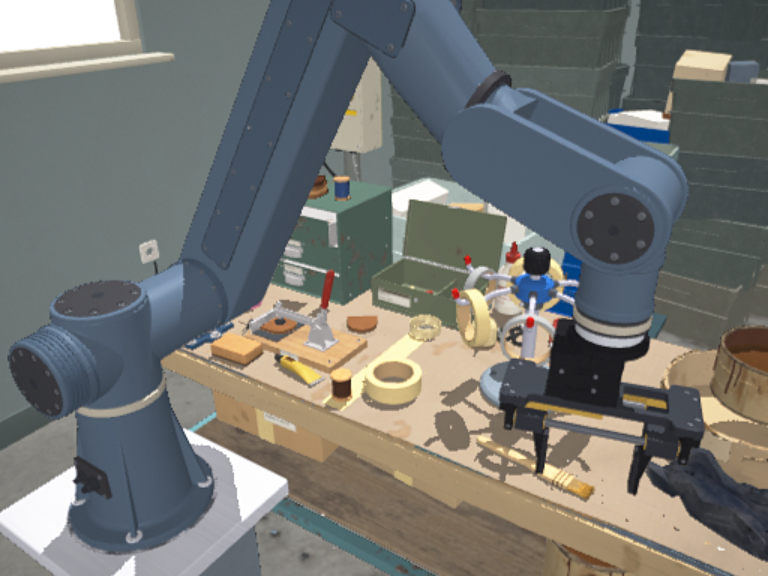

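View pics/t1c.png

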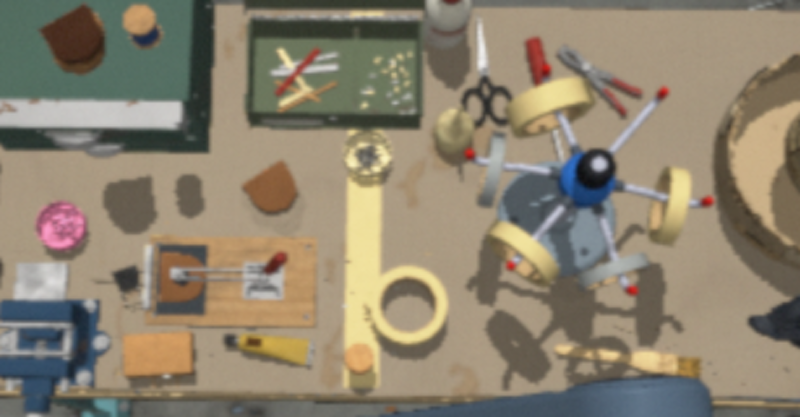

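The top view shows the loose roll at about (277, 216) full-image pixels. The empty arm has its red cap at crop (663, 92), pointing away from the robot and to the right. Going anticlockwise from it, the rolls run beige, grey, beige, grey, beige, which matches the list. Two tins look alike: a pink one at (142, 185) and a pale one at (260, 160). The pale one is the one meant, because pink is excluded, and I won't touch either.

```bash
cat > h.py <<'E'
from rig import env
import cv2, numpy as np
from scipy.optimize import least_squares
def cam(c):
    m=env.camera_model(c); return [np.array(m[k],float) for k in("mtx","R","t")]
def ray(c,uv,z,M=None):
    K,R,t=M or cam(c); d=R.T@np.linalg.solve(K,[uv[0],uv[1],1]); o=-R.T@t
    return o+d*(z-o[2])/d[2]
def proj(c,X,M=None):
    K,R,t=M or cam(c); p=K@(R@np.asarray(X,float)+t); return p[:2]/p[2]
def caps(img,c="top",z=.236,M=None):
    h=cv2.cvtColor(img,cv2.COLOR_RGB2HSV); m=(((h[...,0]<6)|(h[...,0]>174))&(h[...,1]>170)&(h[...,2]>90)).astype(np.uint8)
    n,l,s,ce=cv2.connectedComponentsWithStats(m)
    return [(ce[i].round(1),s[i,4],ray(c,ce[i],z,M).round(3)) for i in range(1,n) if s[i,4]>3]
E
python3 - <<'E'
from h import *
b=env.get_image("top")
for x in caps(b): print(x)
d=env.outline_of("top","roll_mid")[0]; p=d['pixels'].astype(np.uint8)
cs,_=cv2.findContours(p,cv2.RETR_EXTERNAL,cv2.CHAIN_APPROX_NONE); e=cv2.fitEllipse(max(cs,key=len)); print(e, ray("top",e[0],.030))
for n,z in(("oiler_mid",.05),("spool_mid",.05),("tacks_mid",.02)):
  q=env.outline_of("top",n)
  for d in q[:2]: print(n,d['confidence'],ray("top",np.argwhere(d['pixels']).mean(0)[::-1],z).round(3))
E
```

```text
(array([127.3,  29.2]), np.int32(10), array([1.067, 0.362, 0.236]))
(array([292.4,  92.7]), np.int32(7), array([ 0.838, -0.207,  0.236]))
(array([324.7, 118.8]), np.int32(29), array([ 0.747, -0.313,  0.236]))
(array([238.8, 121.5]), np.int32(4), array([ 0.734, -0.031,  0.236]))
(array([327.3, 126.1]), np.int32(24), array([ 0.722, -0.321,  0.236]))
(array([373.9, 134.9]), np.int32(8), array([ 0.694, -0.472,  0.236]))
(array([299.5, 158.5]), np.int32(12), array([ 0.611, -0.229,  0.236]))
(array([390.7, 176.9]), np.int32(9), array([ 0.554, -0.519,  0.236]))
(array([315.5, 201.5]), np.int32(4), array([ 0.47 , -0.278,  0.236]))
(array([362., 211.]), np.int32(9), array([ 0.442, -0.423,  0.236]))Traceback (most recent call last):
  File "<stdin>", line 4, in <module>
IndexError: list index out of range
```

```bash
python3 - <<'E'
from h import *
b=env.get_image("top")
for k in range(2):
  q=env.outline_of("top","roll_mid")
  if q: break
  b=env.get_image("top")
for d in q[:2]:
  p=d['pixels'].astype(np.uint8)
  cs,_=cv2.findContours(p,cv2.RETR_EXTERNAL,cv2.CHAIN_APPROX_NONE); e=cv2.fitEllipse(max(cs,key=len)); print(d['confidence'],e, ray("top",e[0],.018))
for n,z in(("oiler_mid",.05),("spool_mid",.05),("tacks_mid",.02)):
  for d in env.outline_of("top",n)[:2]: print(n,d['confidence'],ray("top",np.argwhere(d['pixels']).mean(0)[::-1],z).round(3))
# colour-based check: beige ring inside window
w=b[195:242,250:300]; h=cv2.cvtColor(w,cv2.COLOR_RGB2HSV)
m=((h[...,2]>190)&(h[...,1]>50)).astype(np.uint8)
for r in m: print(''.join('.#'[v] for v in r))
E
```

```text
0.76 ((275.50244140625, 217.2354278564453), (28.35237693786621, 29.916404724121094), 25.088788986206055) [ 0.45181686 -0.16342651  0.018     ]
tacks_mid 0.6 [0.558 0.328 0.02 ]
tacks_mid 0.59 [ 0.671 -0.103  0.02 ]
..##############..................................
..##############..................................
..##############..................................
..##############..................................
..##############..................................
....############..................................
..##############..................................
..##############......#########...................
..##############...###############................
..#################################...............
..###################################.............
..######################....##########............
..###################...........#######...........
..##################.............######...........
..#################...............######..........
..################.................######.........
..###############...................#####.........
..###############.
[... 811 characters left out ...]
#...###################..............
..############.....################...............
..############.......###########..................
..#############.........####......................
..#############...................................
..##############..................................
..##############..................................
..##############..................................
..##############..................................
..##############..................................
..##############..................................
...#############..................................
..##########.###..................................
.##..######..###..................................
```

Request:
jog_arm(
  rows=[
    [[0,0,-0.015],-7],
    [[0,0,-0.015],-7],
    [[0,0,-0.015],-7],
    [[0,0,-0.015],-7],
    [[0,0,-0.015],-7],
    [[0,0,-0.015],-7],
    [[0,0,-0.01],-7],
    [[0,0,0],-7],
  ],
  grip=1,
)

```text
clock: 1.95
eef_pos: [0.1516, -0.6073, 0.3246]
eef_rot: [179.8, -0.1, -19.7]
wrist_force: [0.8, 0.2, 0.8]
opening: 0.0872
```

Request:
jog_arm(
  rows=[
    [[0,0,0],-7],
    [[0,0,0],-7],
    [[0,0,0],-7],
    [[0,0,0],-7],
    [[0,0,0],-7],
    [[0,0,0],-7],
    [[0,0,0],-7],
    [[0,0,0],-7],
  ],
)

```text
clock: 2.75
eef_pos: [0.1515, -0.6062, 0.3225]
eef_rot: [-180.0, -0.0, 36.3]
wrist_force: [0.0, -0.4, -1.0]
opening: 0.0871
```

Request:
jog_arm(
  rows=[
    [[0.04,0.006,0],0],
    [[0.04,0.006,0],0],
    [[0.04,0.006,0],0],
    [[0.04,0.006,0],0],
    [[0.04,0.006,0],0],
    [[0.04,0.006,0],0],
    [[0.04,0.006,0],0],
    [[0.04,0.006,0],0],
  ],
)

```text
clock: 3.55
eef_pos: [0.4399, -0.456, 0.3226]
eef_rot: [180.0, 0.0, 36.0]
wrist_force: [-0.0, -0.8, -0.3]
opening: 0.0869
```

Request:
jog_arm(
  rows=[
    [[0.04,0.005,0],0],
    [[0.04,0.005,0],0],
    [[0.04,0.005,0],0],
    [[0.034,0.005,0],0],
    [[0.01,0,0],0],
    [[0,0,0],0],
    [[0,0,0],0],
  ],
)

```text
clock: 4.25
eef_pos: [0.582, -0.3771, 0.3224]
eef_rot: [-180.0, 0.1, 36.0]
wrist_force: [0.7, 0.2, 0.1]
opening: 0.0865
```

```bash
python3 - <<'E'
from h import *
s=env.observe(); print(s['eef_pos'],s['eef_rot'],s['joints'].round(1)); M=cam("wrist")
w=env.get_image("wrist"); cv2.imwrite("pics/w1.png",w[:,:,::-1])
print((-M[1].T@M[2]).round(3)); print("knob pred",proj("wrist",[.582,-.374,.287],M),"tcp",proj("wrist",s['eef_pos'],M))
E
```

```text
[ 0.58201594 -0.37712575  0.32235936] [-1.79968270e+02  6.57222144e-02  3.60060758e+01] [-42.1  31.3  63.9  -0.1  84.9 -78.1]
[ 0.542 -0.32   0.485]
knob pred [259.21230884 215.18264911] tcp [256.24478954 238.79311063]
```

View pics/w1.png

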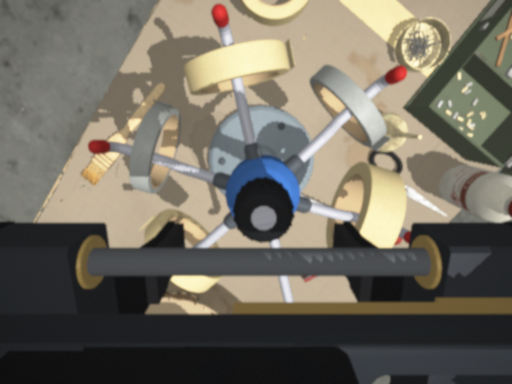

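```bash
python3 - <<'E'
from h import *
s=env.observe(); k=ray("wrist",(264,217),.287); print(k)
y=np.radians(s['eef_rot'][2]); d=k-s['eef_pos']; print(d@[np.cos(y),np.sin(y),0], d@[np.sin(y),-np.cos(y),0])
E
```

```text
[ 0.58522348 -0.37356237  0.287     ]
0.005186481663085065 -0.0011484759025680606
```

Request:
jog_arm(
  rows=[
    [[0.004,-0.001,0.02],0],
    [[0,0,0.025],0],
    [[0,0,0.02],0],
    [[0,0,0.003],0],
    [[0,0,0],0],
    [[0,0,0],0],
  ],
)

```text
clock: 4.9
eef_pos: [0.5856, -0.3747, 0.2561]
eef_rot: [179.9, -0.0, 36.0]
wrist_force: [0.2, -0.3, 0.1]
opening: 0.087
```

Request:
jog_arm(
  rows=[
    [[0,0,0],0],
    [[0,0,0],0],
    [[0,0,0],0],
    [[0,0,0],0],
    [[0,0,0],0],
    [[0,0,0],0],
    [[0,0,0],0],
    [[0,0,0],0],
  ],
  grip=0,
)

```text
clock: 5.7
eef_pos: [0.5842, -0.3745, 0.2544]
eef_rot: [-180.0, 0.2, 36.0]
wrist_force: [-4.5, -1.9, 1.1]
opening: 0.0431
```

Request:
jog_arm(
  rows=[
    [[0,0,0],1],
    [[0,0,0],3],
    [[0,0,0],5],
    [[0,0,0],5],
    [[0,0,0],5],
    [[0,0,0],5],
    [[0,0,0],5],
    [[0,0,0],5],
  ],
)

```text
clock: 6.5
eef_pos: [0.5845, -0.3744, 0.2544]
eef_rot: [179.9, 0.1, 1.9]
wrist_force: [-3.4, -2.8, 1.0]
opening: 0.0429
```

Request:
jog_arm(
  rows=[
    [[0,0,0],5],
    [[0,0,0],5],
    [[0,0,0],5],
    [[0,0,0],5],
    [[0,0,0],5],
    [[0,0,0],5],
    [[0,0,0],5],
    [[0,0,0],5],
  ],
)

```text
clock: 7.3
eef_pos: [0.5848, -0.3745, 0.2544]
eef_rot: [179.9, 0.0, -38.2]
wrist_force: [-2.5, -3.5, 0.8]
opening: 0.0426
```

Request:
jog_arm(
  rows=[
    [[0,0,0],5],
    [[0,0,0],5],
    [[0,0,0],5],
    [[0,0,0],5],
    [[0,0,0],5],
    [[0,0,0],5],
    [[0,0,0],5],
    [[0,0,0],5],
  ],
)

```text
clock: 8.1
eef_pos: [0.585, -0.3748, 0.2544]
eef_rot: [179.9, -0.1, -78.2]
wrist_force: [-1.5, -5.1, 0.4]
opening: 0.0426
```

Request:
jog_arm(
  rows=[
    [[0,0,0],5],
    [[0,0,0],5],
    [[0,0,0],5],
    [[0,0,0],4],
    [[0,0,0],3],
    [[0,0,0],2],
    [[0,0,0],1],
    [[0,0,0],0],
  ],
)

```text
clock: 8.9
eef_pos: [0.585, -0.375, 0.2544]
eef_rot: [180.0, -0.1, -103.1]
wrist_force: [-3.8, -5.1, -0.5]
opening: 0.0429
```

```bash
python3 - <<'E'
from h import *
print(env.observe()['joints'].round(1))
b=env.get_image("top"); cv2.imwrite("pics/t2.png",b[:,:,::-1])
for x in caps(b): print(x)
s=env.get_image("scene"); cv2.imwrite("pics/s2.png",cv2.resize(s[140:300,200:450,::-1],None,fx=3,fy=3))
for x in caps(s,"scene"): print(x)
E
```

```text
[-41.8  34.2  69.   -0.1  76.8  61.3]
(array([126.1,  30.2]), np.int32(16), array([1.063, 0.366, 0.236]))
(array([130.8,  33.7]), np.int32(6), array([1.05 , 0.349, 0.236]))
(array([293.1,  93.7]), np.int32(11), array([ 0.835, -0.21 ,  0.236]))
(array([324.7, 118.5]), np.int32(24), array([ 0.749, -0.313,  0.236]))
(array([343.4, 124.3]), np.int32(7), array([ 0.729, -0.374,  0.236]))
(array([305., 145.]), np.int32(9), array([ 0.656, -0.247,  0.236]))
(array([386.3, 190.9]), np.int32(9), array([ 0.508, -0.503,  0.236]))
(array([346.6, 213.2]), np.int32(5), array([ 0.435, -0.375,  0.236]))
(array([226.9,  63.7]), np.int32(50), array([1.958, 1.088, 0.236]))
(array([342.4, 165.6]), np.int32(25), array([ 0.688, -0.292,  0.236]))
(array([323.5, 168.5]), np.int32(20), array([ 0.639, -0.255,  0.236]))
(array([375.8, 169.4]), np.int32(16), array([ 0.711, -0.383,  0.236]))
(array([341.3, 172.5]), np.int32(27), array([ 0.639, -0.309,  0.236]))
(array([218. , 192.4]), np.int32(104), array([ 0.353, -0.096,  0.236]))
(array([299.5, 187. ]), np.int32(24), array([ 0.492, -0.256,  0.236]))
(array([413.6, 188.6]), np.int32(26), array([ 0.639, -0.508,  0.236]))
(array([332.2, 210.5]), np.int32(26), array([ 0.419, -0.382,  0.236]))
(array([395.8, 211.7]), np.int32(30), array([ 0.492, -0.508,  0.236]))
(array([405.5, 236.5]), np.int32(6), array([ 0.395, -0.559,  0.236]))
(array([412.2, 240. ]), np.int32(6), array([ 0.389, -0.574,  0.236]))
(array([401.4, 241.5]), np.int32(12), array([ 0.371, -0.558,  0.236]))
```

Request:
jog_arm(
  rows=[
    [[0,0,0],0],
    [[0,0,0],0],
    [[0,0,0],0],
    [[0,0,0],0],
    [[0,0,-0.02],0],
    [[0,0,-0.03],0],
    [[0,0,-0.03],0],
    [[0,0,-0.02],0],
  ],
  grip=1,
)

```text
clock: 9.8
eef_pos: [0.5865, -0.3735, 0.3573]
eef_rot: [-179.8, -0.1, -102.9]
wrist_force: [0.8, -0.1, 0.4]
opening: 0.0863
```

Request:
jog_arm(
  rows=[
    [[0,0,0],-8.5],
    [[0,0,0],-8.5],
    [[0,0,0],-8.5],
    [[0,0,0],-8.5],
    [[0,0,0],-8.5],
    [[0,0,0],-8.5],
    [[0,0,0],-8.5],
    [[0,0,0],-8.5],
  ],
)

```text
clock: 10.6
eef_pos: [0.5859, -0.3731, 0.3546]
eef_rot: [-180.0, -0.0, -34.6]
wrist_force: [-0.3, 0.6, -0.6]
opening: 0.0871
```

Request:
jog_arm(
  rows=[
    [[0,0,0],-8.5],
    [[0,0,0],-8.5],
    [[0,0,0],-8.5],
    [[0,0,0],-8.5],
    [[0,0,0],-1],
    [[-0.02,-0.02,0],0],
    [[-0.02,-0.03,0],0],
    [[-0.02,-0.03,0],0],
  ],
)

```text
clock: 11.4
eef_pos: [0.525, -0.2927, 0.3542]
eef_rot: [-180.0, -0.0, -0.2]
wrist_force: [-0.5, 0.2, 0.5]
opening: 0.0872
```

Request:
jog_arm(
  rows=[
    [[-0.03,-0.03,0],0],
    [[-0.03,-0.03,0],0],
    [[-0.03,-0.03,0.03],0],
    [[-0.02,-0.03,0.04],0],
    [[-0.01,-0.01,0.04],0],
    [[0,0,0.02],0],
    [[0,0,0],0],
    [[0,0,0],0],
  ],
)

```text
clock: 12.2
eef_pos: [0.4089, -0.1674, 0.2292]
eef_rot: [180.0, -0.1, -0.1]
wrist_force: [0.1, -0.4, -0.1]
opening: 0.087
```

```bash
python3 - <<'E'
from h import *
s=env.observe(); print(s['eef_pos'],s['eef_rot'],s['joints'].round(1)); M=cam("wrist")
w=env.get_image("wrist"); cv2.imwrite("pics/w2.png",w[:,:,::-1]); t=env.get_image("top")
print("caps",[c[2] for c in caps(t) if c[2][0]<.8 and c[2][1]<-.2])
print("roll pred",proj("wrist",[.451,-.165,.036],M))
for d in env.outline_of("wrist","roll_mid"):
  print(d['confidence'],d['bbox'])
print(cam("wrist")[0])
E
```

```text
[ 0.40889479 -0.16735842  0.22919532] [ 1.79963295e+02 -6.55088000e-02 -5.67674140e-02] [-36.8  15.5 106.8   0.   57.6 -36.8]
caps [array([ 0.75 , -0.313,  0.236]), array([ 0.729, -0.374,  0.236]), array([ 0.725, -0.315,  0.236]), array([ 0.709, -0.317,  0.236]), array([ 0.657, -0.247,  0.236]), array([ 0.656, -0.503,  0.236]), array([ 0.508, -0.247,  0.236]), array([ 0.508, -0.503,  0.236]), array([ 0.435, -0.375,  0.236])]
roll pred [292.21907493 173.57120309]
0.97 [252.1, 120.2, 338.7, 213.7]
[[297.67800741   0.         258.45508222]
 [  0.         297.67800741 193.97454465]
 [  0.           0.           1.        ]]
```

View pics/w2.png

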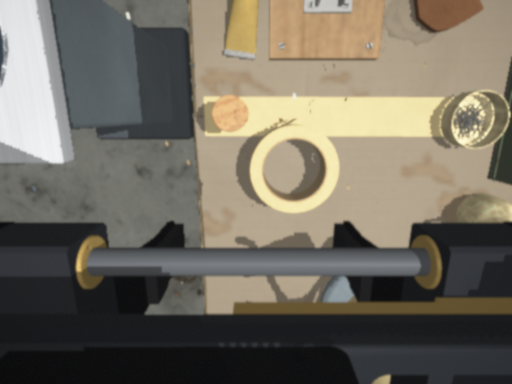

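```bash
python3 - <<'E'
from h import *
w=cv2.imread("pics/w2.png"); h=cv2.cvtColor(w,cv2.COLOR_BGR2HSV)
M=cam("wrist")
f=ray("wrist",(294,168.5),.036); print("ring",f)
for p in((249,168),(339,168),(294,123),(294,213)): print(ray("wrist",p,.036).round(3))
print("edge x",ray("wrist",(198,150),0)[:2],ray("wrist",(204,300),0)[:2],"spool",ray("wrist",(230,113),.05)[:2],"tcp",env.observe()['eef_pos'])
print(proj("wrist",[f[0]-.046,f[1],.036]))
E
```

```text
ring [ 0.45396574 -0.1597737   0.036     ]
[ 0.4   -0.159  0.036]
[ 0.508 -0.159  0.036]
[ 0.452 -0.106  0.036]
[ 0.456 -0.216  0.036]
edge x [ 0.33183134 -0.14159245] [ 0.32922484 -0.36627392] spool [ 0.37933255 -0.09506185] tcp [ 0.40943618 -0.1679522   0.22994047]
[255.99566098 168.50363016]
```

The empty arm is now at about 179.6°, so it faces the front edge, and the other caps are all seen at 60° spacing. The wrist view shows the loose ring centred at pixel (294, 168), which is world (0.454, -0.160) with a measured diameter of 108 mm. The spool is at (230, 113) and the real tin is at (473, 118).

Next I'll grip the near wall with one finger in the hole and lift. Then I'll open in small steps so the ring tilts and jams between the fingers.

Request:
jog_arm(
  rows=[
    [[-0.002,-0.007,0.04],0],
    [[0,0,0.045],0],
    [[0,0,0.045],0],
    [[0,0,0.04],0],
    [[0,0,0.03],0],
    [[0,0,0.02],0],
    [[0,0,0],0],
    [[0,0,0],0],
  ],
  grip=0.7,
)

```text
clock: 13.15
eef_pos: [0.407, -0.1606, 0.009]
eef_rot: [180.0, -0.1, -0.0]
wrist_force: [0.3, -1.2, 0.0]
opening: 0.061
```

Request:
jog_arm(
  rows=[
    [[0,0,0],0],
    [[0,0,0],0],
    [[0,0,0],0],
    [[0,0,0],0],
    [[0,0,0],0],
    [[0,0,0],0],
  ],
  grip=0,
)

```text
clock: 13.75
eef_pos: [0.4061, -0.1599, 0.0087]
eef_rot: [180.0, -0.0, 0.0]
wrist_force: [-0.5, 1.2, 0.1]
opening: 0.0209
```

Request:
jog_arm(
  rows=[
    [[0,0,-0.01],0],
    [[0,0,-0.015],0],
    [[0,0,-0.015],0],
    [[0,0,-0.01],0],
    [[0,0,0],0],
  ],
)

```text
clock: 14.25
eef_pos: [0.4067, -0.1603, 0.0599]
eef_rot: [179.9, -0.1, 0.0]
wrist_force: [-0.6, -0.4, -0.6]
opening: 0.0172
```

```bash
python3 - <<'E'
from h import *
b=env.get_image("scene"); cv2.imwrite("pics/s3.png",cv2.resize(b[160:340,170:440,::-1],None,fx=2.9,fy=2.9,interpolation=cv2.INTER_CUBIC))
E
```

```text
(no output)
```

View pics/s3.png

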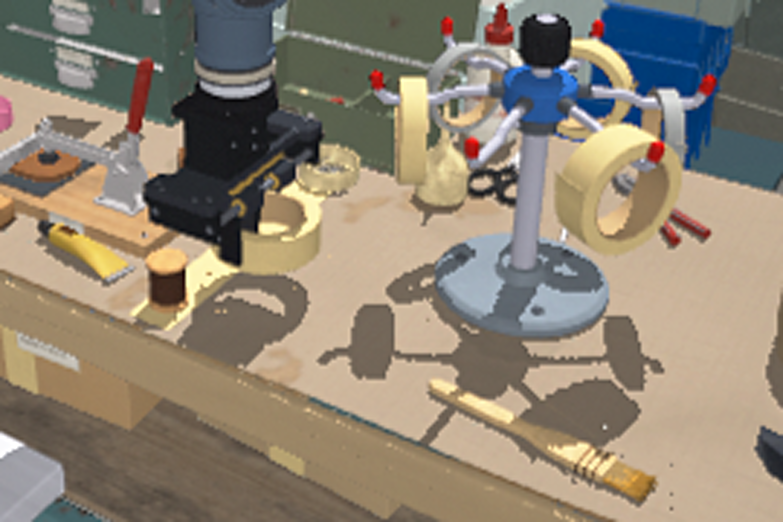

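Request:
jog_arm(
  rows=[
    [[0,0,-0.004],0],
    [[0,0,-0.002],0],
  ],
  grip=0.215,
)

```text
clock: 14.5
eef_pos: [0.4057, -0.1596, 0.0644]
eef_rot: [-180.0, 0.1, 0.0]
wrist_force: [0.3, -0.9, -0.7]
opening: 0.0185
```

Request:
jog_arm(
  rows=[
    [[0,0,-0.004],0],
    [[0,0,-0.002],0],
  ],
  grip=0.235,
)

```text
clock: 14.7
eef_pos: [0.4059, -0.1598, 0.0706]
eef_rot: [-180.0, 0.0, 0.0]
wrist_force: [0.3, 0.2, -0.9]
opening: 0.0202
```

Request:
jog_arm(
  rows=[
    [[0,0,-0.004],0],
    [[0,0,0],0],
  ],
  grip=0.255,
)

```text
clock: 14.9
eef_pos: [0.4062, -0.16, 0.0749]
eef_rot: [180.0, -0.0, 0.0]
wrist_force: [-0.3, 0.1, -0.8]
opening: 0.0217
```

```bash
python3 - <<'E'
from h import *
b=env.get_image("scene"); cv2.imwrite("pics/s4.png",cv2.resize(b[190:300,200:320,::-1],None,fx=5,fy=5,interpolation=cv2.INTER_CUBIC))
E
```

```text
(no output)
```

View pics/s4.png

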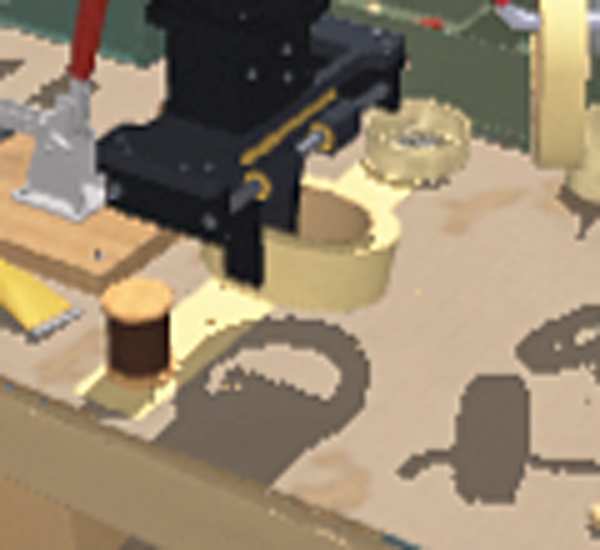

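The jam holds: at 21.7 mm opening the roll is still carried and tilts slightly. I'll continue opening.

Request:
jog_arm(
  rows=[
    [[0,0,-0.004],0],
    [[0,0,0],0],
  ],
  grip=0.275,
)

```text
clock: 15.15
eef_pos: [0.4062, -0.16, 0.0789]
eef_rot: [180.0, -0.0, 0.0]
wrist_force: [-0.0, 0.5, -0.4]
opening: 0.0236
```

Request:
jog_arm(
  rows=[
    [[0,0,-0.004],0],
    [[0,0,0],0],
  ],
  grip=0.295,
)

```text
clock: 15.35
eef_pos: [0.4062, -0.16, 0.0829]
eef_rot: [180.0, -0.0, 0.0]
wrist_force: [-0.1, -0.2, -1.7]
opening: 0.0256
```

Request:
jog_arm(
  rows=[
    [[0,0,-0.004],0],
    [[0,0,0],0],
  ],
  grip=0.315,
)

```text
clock: 15.55
eef_pos: [0.4063, -0.1601, 0.087]
eef_rot: [180.0, -0.1, 0.0]
wrist_force: [1.6, -0.2, 0.7]
opening: 0.027
```

Request:
jog_arm(
  rows=[
    [[0,0,-0.004],0],
    [[0,0,0],0],
  ],
  grip=0.335,
)

```text
clock: 15.75
eef_pos: [0.4063, -0.16, 0.091]
eef_rot: [180.0, -0.0, 0.0]
wrist_force: [0.2, -0.3, 0.0]
opening: 0.029
```

```bash
python3 - <<'E'
from h import *
b=env.get_image("scene"); w=env.get_image("wrist")
a=cv2.resize(b[190:300,200:320],(480,440),interpolation=cv2.INTER_CUBIC); c=cv2.resize(w[60:280,180:340],(320,440))
cv2.imwrite("pics/s5.png",np.hstack([a,c])[:,:,::-1]); print(env.observe()['wrist_force'])
E
```

```text
[ 0.24541213  0.06625646 -0.56726221]
```

View pics/s5.png

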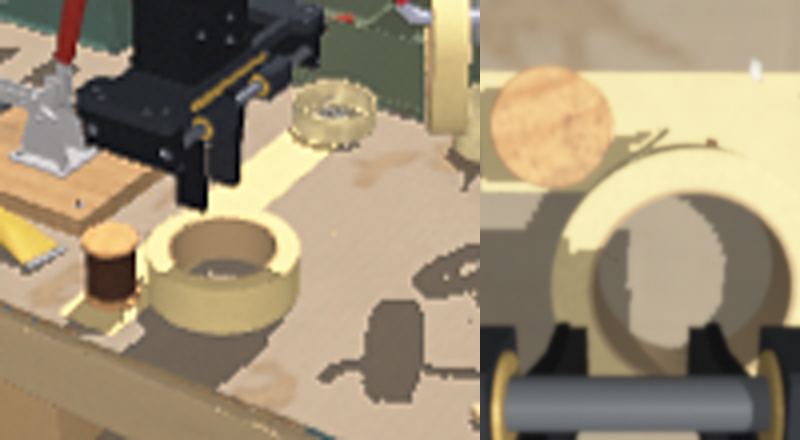

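The roll slipped out at about 27 mm and lies flat again close to the spool, so the jam alone is too weak. The new plan uses the fixed 21 mm board as a stop: lay the roll against its edge, then push and lift the opposite rim by friction so it pivots upright. First I'll take a higher look.

Request:
jog_arm(
  rows=[
    [[0,0,-0.03],0],
    [[0,0,-0.04],0],
    [[0.02,-0.03,-0.04],0],
    [[0.02,-0.03,-0.04],0],
    [[0.01,-0.01,-0.02],0],
    [[0,0,0],0],
    [[0,0,0],0],
  ],
  grip=0.6,
)

```text
clock: 16.55
eef_pos: [0.4525, -0.0939, 0.2543]
eef_rot: [180.0, 0.1, 0.1]
wrist_force: [-1.6, -0.9, -0.4]
opening: 0.0524
```

```bash
python3 - <<'E'
from h import *
s=env.observe(); print(s['eef_pos'],s['eef_rot'],s['joints'].round(1))
M=cam("wrist"); np.savez("w6.npz",K=M[0],R=M[1],t=M[2])
w=env.get_image("wrist"); cv2.imwrite("pics/w6.png",cv2.resize(w[:256,:,::-1],None,fx=1.5,fy=1.5,interpolation=cv2.INTER_CUBIC))
for n in("roll_mid","spool_mid"):
  for d in env.outline_of("wrist",n)[:2]: print(n,d['confidence'],d['bbox'])
# lever top from initial top image
print(ray("top",(229.3,196.6),.2))
E
```

```text
[ 0.45247025 -0.09392611  0.25432695] [1.79991583e+02 5.33001049e-02 8.60432319e-02] [-25.6  15.2 102.3  -0.   62.6 -25.7]
roll_mid 0.88 [199.5, 170.6, 282.8, 244.2]
spool_mid 0.64 [181.8, 153.8, 216.2, 188.6]
[ 0.48946656 -0.00429024  0.2       ]
```

View pics/w6.png

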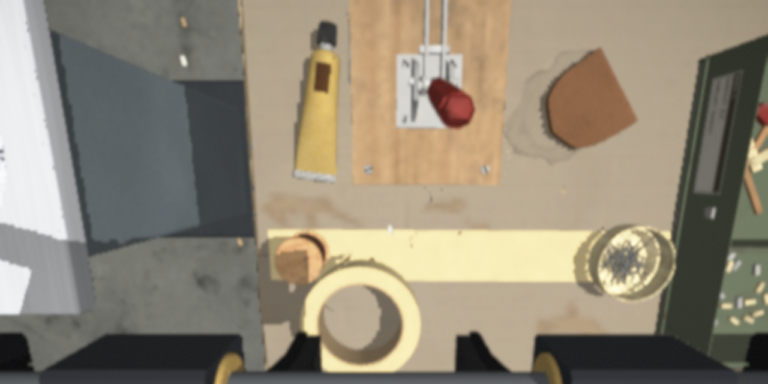

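```bash
python3 - <<'E'
from h import *
r=lambda u,v,z: ray("wrist",(u/1.5,v/1.5),z).round(4)
print("ring",r(362,321,.036),"L",r(304,321,.036),"R",r(421,321,.036),"T",r(362,263,.036))
print("board",r(353,184,.021),r(498,184,.021),"lever",r(455,107,.2),"spool",r(301,258,.05),"tube end",r(315,178,.01))
E
```

```text
ring [ 0.4286 -0.1511  0.036 ] L [ 0.3767 -0.1511  0.036 ] R [ 0.4814 -0.151   0.036 ] T [ 0.4294 -0.0983  0.036 ]
board [ 0.4217 -0.0322  0.021 ] [ 0.5462 -0.0322  0.021 ] lever [0.4825 0.0053 0.2   ] spool [ 0.3796 -0.0914  0.05  ] tube end [ 0.3874 -0.0273  0.01  ]
```

Ring is now at (0.429, -0.151), board edge at y = -0.032 from x = 0.42 to 0.546, spool at (0.380, -0.091), unmoved. I'll grip the far wall, lift clear of the spool, turn 90° and lay the ring beside the board at x ≈ 0.534, clear of the red lever at (0.4825, 0.005).

Request:
jog_arm(
  rows=[
    [[0.01,0.027,0.02],0],
    [[0.0125,0.03,0.04],0],
    [[0,0,0.045],0],
    [[0,0,0.045],0],
    [[0,0,0.045],0],
    [[0,0,0.035],0],
    [[0,0,0.016],0],
    [[0,0,0],0],
  ],
)

```text
clock: 17.5
eef_pos: [0.4721, -0.1495, 0.0065]
eef_rot: [-179.7, 0.4, -0.1]
wrist_force: [0.5, -0.0, 0.9]
opening: 0.052
```

Request:
jog_arm(
  rows=[
    [[0,0,0],0],
    [[0,0,0],0],
    [[0,0,0],0],
    [[0,0,0],0],
    [[0,0,0],0],
  ],
  grip=0,
)

```text
clock: 18.0
eef_pos: [0.4755, -0.1504, 0.0108]
eef_rot: [180.0, -0.1, 0.0]
wrist_force: [-0.4, -0.2, 0.9]
opening: 0.0201
```

Request:
jog_arm(
  rows=[
    [[0,0,-0.02],0],
    [[0,0,-0.03],0],
    [[0,0,-0.03],0],
    [[0,0,-0.01],0],
    [[0,0,0],4],
    [[0,0,0],7],
    [[0,0,0],7],
    [[0,0,0],7],
  ],
)

```text
clock: 18.8
eef_pos: [0.4749, -0.15, 0.0996]
eef_rot: [-180.0, 0.0, -25.3]
wrist_force: [0.5, 0.4, -1.1]
opening: 0.0167
```

Request:
jog_arm(
  rows=[
    [[0,0,0],7],
    [[0,0,0],7],
    [[0,0,0],7],
    [[0,0,0],7],
    [[0,0,0],7],
    [[0,0,0],7],
    [[0,0,0],7],
    [[0,0,0],7],
  ],
)

```text
clock: 19.6
eef_pos: [0.4749, -0.1499, 0.0995]
eef_rot: [180.0, 0.0, -81.3]
wrist_force: [-0.0, 0.4, -0.8]
opening: 0.0166
```

Request:
jog_arm(
  rows=[
    [[0,0,0],6],
    [[0,0,0],3],
    [[0,0,0],0],
    [[0,0,0],0],
  ],
)

```text
clock: 20.0
eef_pos: [0.475, -0.15, 0.0996]
eef_rot: [180.0, 0.0, -89.9]
wrist_force: [-0.8, 0.3, -0.8]
opening: 0.0168
```

Request:
jog_arm(
  rows=[
    [[-0.005,-0.025,0],0],
    [[-0.005,-0.024,0],0],
    [[-0.003,-0.01,0.01],0],
    [[0,0,0.025],0],
    [[0,0,0.025],0],
    [[0,0,0.02],0],
    [[0,0,0.008],0],
    [[0,0,0],0],
  ],
)

```text
clock: 20.8
eef_pos: [0.5331, -0.1366, 0.012]
eef_rot: [179.9, 0.1, -89.9]
wrist_force: [-0.4, 1.1, 4.3]
opening: 0.0168
```

Request:
jog_arm(
  rows=[
    [[0,0,0],0],
    [[0,0,0],0],
    [[0,0,0],0],
  ],
  grip=0.4,
)

```text
clock: 21.1
eef_pos: [0.5339, -0.1372, 0.0117]
eef_rot: [180.0, 0.0, -90.0]
wrist_force: [-0.1, -0.4, -0.5]
opening: 0.0317
```

```bash
python3 - <<'E'
from h import *
t=env.get_image("top"); cv2.imwrite("pics/t7.png",cv2.resize(t[140:250,200:330,::-1],None,fx=6,fy=5.4,interpolation=cv2.INTER_CUBIC))
s=env.get_image("scene"); cv2.imwrite("pics/s7.png",s[:,:,::-1])
for c in("top","scene"):
  for d in env.outline_of(c,"roll_mid")[:2]: print(c,d['confidence'],d['bbox'])
E
```

```text
top 0.35 [325.9, 132.4, 360.9, 148.3]
top 0.35 [284.7, 139.8, 301.9, 159.6]
scene 0.78 [239.6, 216.8, 274.5, 251.0]
scene 0.74 [313.6, 177.0, 343.1, 203.3]
```

Request:
jog_arm(
  rows=[
    [[0,0,0.003],0],
    [[0,0,0.003],0],
    [[-0.005,0,0],0],
    [[-0.004,0,0],0],
    [[-0.003,0,0],0],
    [[-0.002,0,0],0],
    [[0,0,0],0],
  ],
  grip=0.46,
)

```text
clock: 22.0
eef_pos: [0.5345, -0.123, 0.0062]
eef_rot: [-180.0, -0.0, -89.9]
wrist_force: [-0.4, -0.2, -1.3]
opening: 0.0402
```

Request:
jog_arm(
  rows=[
    [[-0.002,0,0],0],
    [[0,0,0],0],
  ],
)

```text
clock: 22.2
eef_pos: [0.5357, -0.1228, 0.0064]
eef_rot: [-179.8, -0.2, -89.9]
wrist_force: [-0.3, -5.8, -0.6]
opening: 0.0401
```

Request:
jog_arm(
  rows=[
    [[-0.001,0,0],0],
    [[0,0,0],0],
  ],
)

```text
clock: 22.4
eef_pos: [0.5362, -0.1227, 0.0066]
eef_rot: [-179.8, -0.2, -89.9]
wrist_force: [-0.5, -6.8, -0.5]
opening: 0.0404
```

Request:
jog_arm(
  rows=[
    [[-0.001,0,0],0],
    [[0,0,0],0],
  ],
)

```text
clock: 22.6
eef_pos: [0.5369, -0.1227, 0.0068]
eef_rot: [-179.7, -0.3, -89.9]
wrist_force: [-0.3, -8.2, -0.1]
opening: 0.0405
```

Request:
jog_arm(
  rows=[
    [[-0.002,0.002,0],0],
    [[-0.002,0.001,0],0],
    [[0,0,-0.003],0],
    [[0,0,-0.004],0],
    [[0,0,-0.004],0],
    [[0,0,-0.004],0],
    [[0,0,0],0],
  ],
)

```text
clock: 23.3
eef_pos: [0.5367, -0.1221, 0.0231]
eef_rot: [-179.3, -0.6, -89.8]
wrist_force: [0.5, -17.9, -0.3]
opening: 0.0402
```

Request:
jog_arm(
  rows=[
    [[0,0,-0.004],0],
    [[0,0,-0.004],0],
    [[0,0,-0.004],0],
    [[0,0,0],0],
  ],
)

```text
clock: 23.7
eef_pos: [0.5358, -0.121, 0.035]
eef_rot: [-179.4, -0.5, -89.8]
wrist_force: [0.2, -14.3, 1.0]
opening: 0.0403
```

```bash
python3 - <<'E'
from h import *
o=env.observe(); print(o['eef_pos'],o['wrist_force'],o['torque'])
s=env.get_image("scene"); t=env.get_image("top")
a=cv2.resize(s[180:290,200:320],(440,403),interpolation=cv2.INTER_CUBIC)
c=cv2.resize(t[150:230,220:290],(353,403),interpolation=cv2.INTER_CUBIC)
cv2.imwrite("pics/s8.png",np.hstack([a,c])[:,:,::-1])
E
```

```text
[ 0.53583623 -0.12099179  0.03502298] [  0.18507131 -14.2824635    0.99745489] [-2.59465781 -0.00294165  0.08708243]
```

View pics/s8.png

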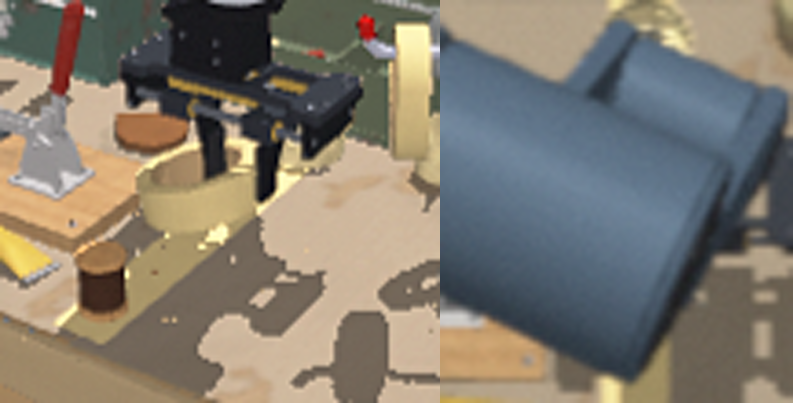

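The scene crop shows the rim at the gripper side rising and the other side down against the board, at roughly 15° tilt. The push-and-lift works, so I'll follow the arc.

Request:
jog_arm(
  rows=[
    [[0,0,-0.004],0],
    [[-0.001,0,-0.004],0],
    [[-0.001,0,-0.004],0],
    [[-0.001,0,-0.004],0],
    [[-0.001,0,-0.004],0],
    [[-0.001,0,-0.004],0],
    [[0,0,0],0],
  ],
)

```text
clock: 24.5
eef_pos: [0.535, -0.1146, 0.0591]
eef_rot: [-179.5, -0.4, -89.9]
wrist_force: [-1.0, -11.1, 3.8]
opening: 0.0402
```

Request:
jog_arm(
  rows=[
    [[-0.001,0,-0.004],0],
    [[-0.001,0,-0.004],0],
    [[-0.001,0,-0.004],0],
    [[-0.001,0,-0.004],0],
    [[0,0,0],0],
  ],
)

```text
clock: 25.0
eef_pos: [0.5327, -0.1077, 0.0741]
eef_rot: [-179.8, -0.2, -89.9]
wrist_force: [0.6, -6.0, 3.7]
opening: 0.0401
```

```bash
python3 - <<'E'
from h import *
o=env.observe(); print(o['eef_pos'],o['wrist_force'],o['torque'])
s=env.get_image("scene"); cv2.imwrite("pics/s9.png",cv2.resize(s[170:290,200:320],(600,600),interpolation=cv2.INTER_CUBIC)[:,:,::-1])
for d in env.outline_of("scene","roll_mid")[:3]: print(d['confidence'],d['bbox'])
E
```

```text
[ 0.53265214 -0.10769845  0.07414772] [ 0.64903451 -5.962488    3.68668619] [-1.22162832 -0.01538274  0.02975635]
0.95 [236.7, 207.1, 265.9, 240.3]
0.22 [362.4, 173.0, 390.2, 207.2]
```

Request:
jog_arm(
  rows=[
    [[-0.003,0,-0.003],0],
    [[-0.004,0,-0.003],0],
    [[-0.004,0,-0.002],0],
    [[-0.004,0,-0.002],0],
    [[0,0,0],0],
  ],
)

```text
clock: 25.6
eef_pos: [0.5375, -0.0975, 0.0866]
eef_rot: [-179.2, -0.7, -89.7]
wrist_force: [-0.3, -16.4, 12.1]
opening: 0.0402
```

Request:
jog_arm(
  rows=[
    [[-0.004,0,-0.001],0],
    [[-0.004,0,0],0],
    [[0,0,0],0],
  ],
)

```text
clock: 25.9
eef_pos: [0.5418, -0.0936, 0.0899]
eef_rot: [-178.6, -1.2, -89.6]
wrist_force: [1.8, -24.6, 20.9]
opening: 0.0408
```

```bash
python3 - <<'E'
from h import *
o=env.observe(); print(o['eef_pos'],o['wrist_force'],o['torque'])
s=env.get_image("scene"); cv2.imwrite("pics/s10.png",cv2.resize(s[170:290,200:320],(600,600),interpolation=cv2.INTER_CUBIC)[:,:,::-1])
for d in env.outline_of("scene","roll_mid")[:3]: print(d['confidence'],d['bbox'])
E
```

```text
[ 0.54178125 -0.09357994  0.08993536] [  1.81601412 -24.5863292   20.93856883] [-4.84004043 -0.16167324  0.05269539]
0.96 [234.8, 205.4, 262.9, 237.9]
```

View pics/s10.png

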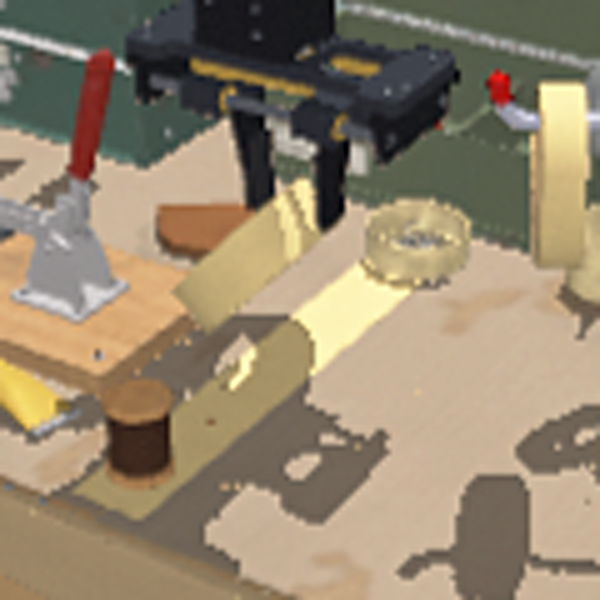

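The crop shows the ring at about 55°, its low end at the board edge and its upper wall between the fingers. That is steep enough to squeeze, so I'll close on the diagonal and lift clear.

Request:
jog_arm(
  rows=[
    [[0.003,0,0],0],
    [[0.002,0,0],0],
    [[0,0,0],0],
    [[0,0,0],0],
    [[0,0,0],0],
  ],
  grip=0,
)

```text
clock: 26.5
eef_pos: [0.5406, -0.0986, 0.0894]
eef_rot: [-178.8, -1.1, -89.7]
wrist_force: [1.1, -24.7, 19.2]
opening: 0.031
```

Request:
jog_arm(
  rows=[
    [[0.003,0,-0.004],0],
    [[0.004,0,-0.005],0],
    [[0.005,0,-0.006],0],
    [[0.005,0,-0.006],0],
    [[0,0,0],0],
    [[0,0,0],0],
  ],
)

```text
clock: 27.1
eef_pos: [0.5307, -0.1045, 0.1047]
eef_rot: [179.9, 0.1, -90.0]
wrist_force: [0.6, -0.2, -1.2]
opening: 0.0168
```

```bash
python3 - <<'E'
from h import *
o=env.observe(); print(o['eef_pos'],o['wrist_force'],o['torque'],o['opening'])
s=env.get_image("scene"); cv2.imwrite("pics/s11.png",cv2.resize(s[170:290,200:320],(600,600),interpolation=cv2.INTER_CUBIC)[:,:,::-1])
for d in env.outline_of("scene","roll_mid")[:1]:
  print(d['confidence'],d['bbox']); m=d['pixels'][195:250:1,225:275]
  for r in m[::2]: print(''.join('.#'[int(v)] for v in r))
E
```

```text
[ 0.53071832 -0.10449703  0.10465338] [ 0.61852909 -0.1877981  -1.22678893] [-0.04889743  0.03545973 -0.01766882] 0.016830152160573767
0.56 [229.6, 197.2, 263.0, 227.1]
..................................................
..................................................
..................................................
...................########.......................
............################......................
........####################......................
.....#######################......................
....#########################.#####...............
....################################..............
.....#################################............
.....###################################..........
.....##################################...........
......###############################.............
......############################................
........####################......................
..................................................
..................................................
..................................................
..................................................
..................................................
..................................................
..................................................
..................................................
..................................................
..................................................
..................................................
..................................................
..................................................
```

The squeeze turned the roll back flat in the fingers (opening 16.8 mm), so diagonal squeezing isn't enough at that angle. I'll repeat the pivot to about 50°. This time I'll only narrow the fingers to about 37.5 mm, so the roll hangs by its own weight, then finish the rotation against the bare bench.

Request:
jog_arm(
  rows=[
    [[0.01,0,0],0],
    [[0.014,0,0.01],0],
    [[0.01,0,0.02],0],
    [[0,0,0.025],0],
    [[0,0,0.015],0],
    [[0,0,0.008],0],
    [[0,0,0],0],
  ],
)

```text
clock: 27.9
eef_pos: [0.5311, -0.1401, 0.0259]
eef_rot: [179.9, 0.0, -90.0]
wrist_force: [-0.8, 0.2, -1.4]
opening: 0.0166
```

Request:
jog_arm(
  rows=[
    [[0,0,0.004],0],
    [[0,0,0.003],0],
    [[0,0,0.002],0],
    [[0,0,0],0],
  ],
)

```text
clock: 28.3
eef_pos: [0.532, -0.14, 0.0232]
eef_rot: [-179.8, -0.1, -89.9]
wrist_force: [-7.1, 0.6, 35.1]
opening: 0.0164
```

Request:
jog_arm(
  rows=[
    [[0,0,-0.006],0],
    [[0,0,0],0],
    [[0,0,0],0],
    [[0,0,0],0],
  ],
  grip=0.46,
)

```text
clock: 28.7
eef_pos: [0.531, -0.1391, 0.0234]
eef_rot: [180.0, 0.0, -90.0]
wrist_force: [-0.8, -0.9, 0.6]
opening: 0.0374
```

Request:
jog_arm(
  rows=[
    [[0,0,0.006],0],
    [[0,0,0.006],0],
    [[0,0,0.004],0],
    [[-0.006,0,0],0],
    [[-0.005,0,0],0],
    [[-0.004,0,0],0],
    [[-0.002,0,0],0],
    [[0,0,0],0],
  ],
)

```text
clock: 29.5
eef_pos: [0.5323, -0.1228, 0.0085]
eef_rot: [-179.9, -0.1, -89.9]
wrist_force: [0.6, -3.4, -0.1]
opening: 0.0402
```

Request:
jog_arm(
  rows=[
    [[-0.002,0,0],0],
    [[-0.002,0,0],0],
    [[0,0,0],0],
  ],
)

```text
clock: 29.8
eef_pos: [0.5348, -0.1225, 0.0091]
eef_rot: [-179.6, -0.4, -89.9]
wrist_force: [-0.2, -13.3, -0.2]
opening: 0.0403
```

Request:
jog_arm(
  rows=[
    [[-0.001,0.003,0.002],0],
    [[-0.001,0,0],0],
    [[0,0,-0.003],0],
    [[0,0,-0.004],0],
    [[0,0,-0.004],0],
    [[0,0,-0.004],0],
    [[0,0,0],0],
  ],
)

```text
clock: 30.5
eef_pos: [0.5329, -0.1221, 0.0229]
eef_rot: [-179.4, -0.5, -89.9]
wrist_force: [-0.1, -16.6, 1.1]
opening: 0.0401
```

Request:
jog_arm(
  rows=[
    [[0,0,-0.004],0],
    [[0,0,-0.004],0],
    [[0,0,-0.004],0],
    [[0,0,-0.004],0],
    [[-0.001,0,-0.004],0],
    [[-0.001,0,-0.004],0],
    [[-0.001,0,-0.004],0],
  ],
)

```text
clock: 31.2
eef_pos: [0.5315, -0.1174, 0.0507]
eef_rot: [-179.6, -0.4, -89.9]
wrist_force: [0.5, -10.6, 2.4]
opening: 0.0404
```

Request:
jog_arm(
  rows=[
    [[-0.001,0,-0.004],0],
    [[-0.001,0,-0.004],0],
    [[-0.001,0,-0.003],0],
    [[-0.001,0,-0.003],0],
    [[-0.001,0,-0.003],0],
    [[-0.001,0,-0.003],0],
    [[0,0,0],0],
  ],
)

```text
clock: 31.9
eef_pos: [0.5303, -0.1094, 0.0706]
eef_rot: [-179.7, -0.2, -89.9]
wrist_force: [0.6, -7.0, 2.1]
opening: 0.04
```

```bash
cat >> h.py <<'E'
def side(name):
    s=env.get_image("scene"); cv2.imwrite("pics/"+name,cv2.resize(s[170:290,200:320],(600,600),interpolation=cv2.INTER_CUBIC)[:,:,::-1])
    for d in env.outline_of("scene","roll_mid")[:2]:
        b=np.array(d['bbox']).astype(int)
        if b[0]>300: continue
        print(d['confidence'],d['bbox']); r=cv2.minAreaRect(np.argwhere(d['pixels'])[:,::-1].astype(np.float32)); print(r)
        for q in d['pixels'][b[1]:b[3]+1:2,b[0]:b[2]+1]: print(''.join('.#'[int(v)] for v in q))
E
python3 - <<'E'
from h import *
o=env.observe(); print(o['eef_pos'],o['wrist_force'],o['opening']); side("s12.png")
E
```

```text
[ 0.53029813 -0.10943652  0.0705887 ] [ 0.60258339 -6.98922701  2.11837367] 0.04000644001255458
0.6 [235.0, 206.6, 267.0, 239.0]
((251.50001525878906, 225.50003051757812), (16.54690170288086, 33.541019439697266), 63.43495178222656)
.................................
.................................
.................................
.........................####....
.......................#######...
......................########...
.....................#########...
.........#####################...
......########################...
....###########################..
.##############################..
##############################...
##########################.......
.######################..........
..#################..............
....###########..................
.....######......................
```

Request:
jog_arm(
  rows=[
    [[0,0,0],0],
    [[0,0,0],0],
    [[0,0,0],0],
  ],
  grip=0.43,
)

```text
clock: 32.3
eef_pos: [0.5309, -0.1104, 0.0706]
eef_rot: [-179.7, -0.3, -89.9]
wrist_force: [-0.5, -8.0, 4.8]
opening: 0.038
```

Request:
jog_arm(
  rows=[
    [[0.002,0,-0.001],0],
    [[0.003,0,-0.002],0],
    [[0.003,0,-0.003],0],
    [[0.003,0,-0.004],0],
    [[0.002,0,-0.003],0],
    [[0,0,-0.001],0],
    [[0,0,0],0],
  ],
)

```text
clock: 33.0
eef_pos: [0.5283, -0.1201, 0.0832]
eef_rot: [-180.0, 0.0, -90.0]
wrist_force: [0.2, 0.8, -0.1]
opening: 0.0373
```

```bash
python3 - <<'E'
from h import *
o=env.observe(); print(o['eef_pos'],o['wrist_force'],o['opening']); side("s13.png")
E
```

```text
[ 0.52828446 -0.12010713  0.08320397] [ 0.15212701  0.80258531 -0.05413658] 0.037336225720761
0.66 [239.8, 217.4, 275.8, 250.0]
((257.0, 236.0), (28.0, 34.0), 90.0)
.....................................
.....................................
.....................................
...........##################........
......#########################......
...###############################...
..#################################..
.##################################..
.##################################..
.###################....###########..
.################....##############..
.###################################.
.###################################.
..#################################..
...###############################...
......##########################.....
...........################..........
```

The roll dropped flat again beside the board, in nearly the same place. My lift led the rim: the fingertip started 6 mm above the lower edge, so it rode over that edge. I'll retry with the tip right at bench level and a slower lift, and estimate the tilt by matching a projected ring model to the mask.

Request:
jog_arm(
  rows=[
    [[0.009,-0.002,0],0],
    [[0.009,-0.002,0],0],
    [[0,0,0.02],0],
    [[0,0,0.025],0],
    [[0,0,0.02],0],
    [[0,0,0.012],0],
    [[0,0,0.004],0],
    [[0,0,0],0],
  ],
  grip=0.69,
)

```text
clock: 33.9
eef_pos: [0.5324, -0.1385, 0.0017]
eef_rot: [180.0, 0.0, -90.0]
wrist_force: [-0.3, 0.1, 0.5]
opening: 0.0598
```

Request:
jog_arm(
  rows=[
    [[-0.006,0,0],0],
    [[-0.006,0,0.001],0],
    [[-0.003,0,0.001],0],
    [[-0.002,0,0.001],0],
    [[-0.002,0,0.001],0],
    [[-0.002,0,0],0],
    [[0,0,0],0],
  ],
  grip=0.46,
)

```text
clock: 34.6
eef_pos: [0.5342, -0.1222, 0.0005]
eef_rot: [-179.7, -0.5, -89.7]
wrist_force: [-5.3, -16.6, 11.3]
opening: 0.0405
```

```bash
cat >> h.py <<'E'
def ringpts(F,th):
    a=np.linspace(0,2*np.pi,72,endpoint=False); c,s=np.cos(th),np.sin(th); out=[]
    for r in (.054,):
        for h in (0,.036):
            u=.054+r*np.cos(a); v=r*np.sin(a)   # u along plane from far rim to near rim
            out.append(np.c_[F[0]+v, F[1]-u*c+h*s, F[2]+u*s+h*c])
    return np.vstack(out)
def tilt(x0):
    M=cam("scene"); env.get_image("scene"); best=None
    q=[d for d in env.outline_of("scene","roll_mid") if d['bbox'][0]<300]
    if not q: print("no mask"); return
    m=q[0]['pixels'].astype(np.uint8)
    for th in np.radians(np.arange(0,96,3)):
        for y in np.arange(-.11,-.02,.003):
            P=np.array([proj("scene",p,M) for p in ringpts([x0,y,0],th)[::3]]); h=cv2.convexHull(P.astype(np.float32))
            im=np.zeros_like(m); cv2.fillConvexPoly(im,h.round().astype(np.int32),1)
            iou=(im&m).sum()/(im|m).sum()
            if best is None or iou>best[0]: best=(iou,np.degrees(th),y)
    print("conf",q[0]['confidence'],"iou,theta,yF",best)
E
python3 - <<'E'
from h import *
o=env.observe(); print(o['eef_pos'],o['wrist_force'],o['opening']); tilt(.532)
E
```

```text
[ 5.34168251e-01 -1.22188803e-01  5.19245672e-04] [ -5.26026631 -16.5915928   11.25716729] 0.04048684320169602
conf 0.85 iou,theta,yF (np.float64(0.6708004509582863), np.float64(0.0), np.float64(-0.02899999999999993))
```

Request:
jog_arm(
  rows=[
    [[0,0.001,-0.004],0],
    [[0,0,-0.004],0],
    [[0,0,-0.005],0],
    [[0,0,-0.005],0],
    [[0,0,-0.005],0],
    [[0,0,-0.005],0],
    [[0,0,-0.005],0],
    [[-0.001,0,-0.005],0],
  ],
)

```text
clock: 35.5
eef_pos: [0.5352, -0.1211, 0.0378]
eef_rot: [-179.5, -0.5, -89.8]
wrist_force: [0.2, -12.0, 1.8]
opening: 0.0402
```

Request:
jog_arm(
  rows=[
    [[-0.001,0,-0.004],0],
    [[-0.001,0,-0.004],0],
    [[-0.002,0,-0.004],0],
    [[-0.002,0,-0.003],0],
    [[0,0,0],0],
  ],
)

```text
clock: 36.0
eef_pos: [0.5371, -0.1165, 0.054]
eef_rot: [-179.2, -0.7, -89.8]
wrist_force: [-0.2, -15.1, 4.8]
opening: 0.0404
```

```bash
python3 - <<'E'
from h import *
o=env.observe(); print(o['eef_pos'],o['wrist_force'],o['opening']); tilt(.532)
E
```

```text
[ 0.53706206 -0.11646977  0.0539834 ] [ -0.23104345 -15.07475484   4.79564096] 0.04041497725890222
conf 0.96 iou,theta,yF (np.float64(0.7901639344262295), np.float64(33.0), np.float64(-0.04399999999999994))
```

Request:
jog_arm(
  rows=[
    [[-0.001,0,-0.003],0],
    [[-0.002,0,-0.003],0],
    [[-0.002,0,-0.003],0],
    [[-0.002,0,-0.003],0],
    [[-0.002,0,-0.003],0],
    [[-0.002,0,-0.003],0],
    [[0,0,0],0],
  ],
)

```text
clock: 36.8
eef_pos: [0.5388, -0.1071, 0.0732]
eef_rot: [-179.0, -0.9, -89.7]
wrist_force: [2.0, -18.7, 10.3]
opening: 0.0402
```

```bash
python3 - <<'E'
from h import *
o=env.observe(); print(o['eef_pos'],o['wrist_force'],o['opening']); tilt(.532)
E
```

```text
[ 0.53875821 -0.10706007  0.07323296] [  1.96516014 -18.71329406  10.27242283] 0.04021312066979695
conf 0.58 iou,theta,yF (np.float64(0.1884498480243161), np.float64(48.00000000000001), np.float64(-0.11))
```

Tilt is about 49° with the tip below the edge. The board edge now blocks further rotation unless the ring climbs it, so I'll follow the climb up and forward, with the tip under the edge, and finish rotating on friction.

Request:
jog_arm(
  rows=[
    [[-0.001,0.002,-0.003],0],
    [[-0.002,0.002,-0.004],0],
    [[-0.003,0,-0.004],0],
    [[-0.003,0,-0.004],0],
    [[-0.003,0,-0.004],0],
    [[-0.003,0,-0.003],0],
    [[0,0,0],0],
  ],
)

```text
clock: 37.6
eef_pos: [0.5329, -0.0869, 0.0931]
eef_rot: [-179.3, -0.3, -90.1]
wrist_force: [6.9, -6.8, 3.4]
opening: 0.0404
```

```bash
python3 - <<'E'
from h import *
o=env.observe(); print(o['eef_pos'],o['wrist_force'],o['opening']); side("s14.png")
E
```

```text
[ 0.53294091 -0.08685064  0.09313232] [ 6.86302968 -6.83642841  3.40223136] 0.04039584687629156
0.59 [232.5, 198.9, 260.8, 236.9]
((246.75001525878906, 218.75001525878906), (19.091880798339844, 35.35533905029297), 45.0)
.............................
.............................
.............................
..................########...
...............############..
............################.
..........##################.
.........###################.
.......#####################.
......#######################
.....########################
...########################..
..#######################....
.#######################.....
######################.......
####################.........
..################...........
...#############.............
.....########................
.............................
```

View pics/s14.png

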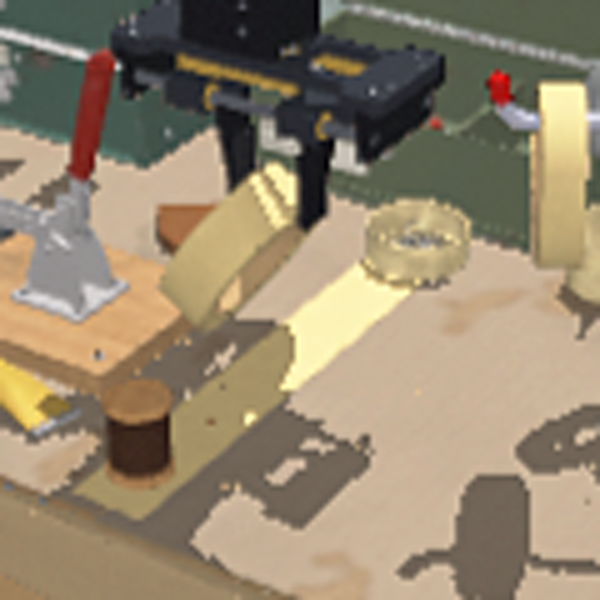

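The ring is at about 50–53° with its low edge at the board's top edge, (200, 325) in the crop, and the tip at the upper edge. An x-force of 7 N suggests the gripper body is touching the red lever, so I'll shift +x while continuing the rotation.

Request:
jog_arm(
  rows=[
    [[0,-0.005,0],0],
    [[-0.002,-0.004,-0.001],0],
    [[-0.004,0,-0.003],0],
    [[-0.004,0,-0.003],0],
    [[-0.004,0,-0.002],0],
    [[0,0,0],0],
  ],
)

```text
clock: 38.3
eef_pos: [0.5357, -0.0691, 0.1002]
eef_rot: [180.0, 0.0, -89.9]
wrist_force: [0.6, -0.0, 0.3]
opening: 0.0402
```

```bash
python3 - <<'E'
from h import *
o=env.observe(); print(o['eef_pos'],o['wrist_force'],o['opening']); side("s15.png")
E
```

```text
[ 0.53574277 -0.06908351  0.10017951] [ 0.56359584 -0.01019889  0.33039902] 0.04020567996500386
0.61 [230.9, 198.8, 262.6, 236.4]
((244.84706115722656, 217.5117645263672), (22.126909255981445, 34.383480072021484), 40.601295471191406)
.................................
..................##.............
...............#########.........
............############.........
...........##############........
.........################........
.......##################........
.....#########################...
....##########################...
..###########################....
.###########################.....
###########################......
##########################.......
########################.........
#######################..........
.####################............
...################..............
......###########................
..........####...................
.................................
```

Request:
jog_arm(
  rows=[
    [[-0.004,0,-0.002],0],
    [[-0.004,0,-0.002],0],
    [[-0.004,0,-0.002],0],
    [[-0.004,0,-0.001],0],
    [[0,0,0],0],
  ],
)

```text
clock: 38.9
eef_pos: [0.5362, -0.0536, 0.1072]
eef_rot: [-180.0, 0.0, -89.9]
wrist_force: [-0.1, 0.7, 0.6]
opening: 0.0402
```

```bash
python3 - <<'E'
from h import *
o=env.observe(); print(o['eef_pos'],o['wrist_force'],o['opening']); side("s16.png")
E
```

```text
[ 0.53621872 -0.05357717  0.1072051 ] [-0.11195543  0.70669554  0.56786922] 0.040192334190800906
0.74 [229.5, 195.1, 259.7, 236.5]
((242.70001220703125, 215.10000610351562), (24.59674644470215, 34.435447692871094), 26.56505012512207)
...............................
...............................
...........##########..........
.........#############.........
.......###############.........
......################......#..
....###################..####..
...###########################.
..############################.
..###########################..
.###########################...
###########################....
##########################.....
#########################......
########################.......
#######################........
######################.........
...#################...........
.......###########.............
...........####................
...............................
```

Rotating freely now, about 65° by mask. I'll continue past the diagonal, then squeeze.

Request:
jog_arm(
  rows=[
    [[-0.004,0,-0.001],0],
    [[-0.004,0,-0.001],0],
    [[-0.003,0,0],0],
    [[0,0,0],0],
  ],
)

```text
clock: 39.4
eef_pos: [0.5361, -0.0427, 0.109]
eef_rot: [180.0, 0.0, -89.9]
wrist_force: [0.3, -0.5, 1.0]
opening: 0.0402
```

```bash
python3 - <<'E'
from h import *
o=env.observe(); print(o['eef_pos'],o['wrist_force'],o['opening']); side("s17.png")
E
```

```text
[ 0.53614217 -0.04266966  0.10903595] [ 0.32716317 -0.50083828  1.02894961] 0.040181257075855674
0.98 [228.9, 193.7, 258.4, 231.7]
((240.20001220703125, 215.10003662109375), (25.491174697875977, 32.199378967285156), 26.56505012512207)
...............................
...............................
...............................
.........########..............
......############.............
....###############............
...#################......#....
..##########################...
.###########################...
.###########################...
############################...
###########################....
##########################.....
#########################......
########################.......
#######################........
######################.........
.####################..........
....###############............
.........########..............
```

```bash
cat >> h.py <<'E'
def tilt2(x0,zs=(0,.01,.021),ys=np.arange(-.09,.021,.004),ths=range(0,106,5)):
    M=cam("scene"); s=env.get_image("scene"); cv2.imwrite("pics/last.png",s[:,:,::-1])
    q=[d for d in env.outline_of("scene","roll_mid") if d['bbox'][0]<300]
    if not q: print("no mask"); return
    m=q[0]['pixels'].astype(np.uint8); r=[]
    for th in np.radians(list(ths)):
        for z in zs:
            for y in ys:
                X=ringpts([x0,y,z],th); P=(M[0]@(M[1]@X.T+M[2][:,None])); P=(P[:2]/P[2]).T
                im=np.zeros_like(m); cv2.fillConvexPoly(im,cv2.convexHull(P.astype(np.float32)).round().astype(np.int32),1)
                r.append((round((im&m).sum()/(im|m).sum(),3),round(np.degrees(th)),z,round(y,3)))
    r.sort(reverse=True); print(q[0]['confidence'],q[0]['bbox'],r[:6])
E
python3 - <<'E'
from h import *
tilt2(.536)
E
```

```text
0.85 [226.0, 193.6, 258.0, 233.4] [(np.float64(0.871), 80, 0.01, np.float64(-0.042)), (np.float64(0.858), 85, 0.01, np.float64(-0.046)), (np.float64(0.837), 80, 0.01, np.float64(-0.046)), (np.float64(0.834), 75, 0.01, np.float64(-0.038)), (np.float64(0.828), 85, 0.01, np.float64(-0.05)), (np.float64(0.818), 80, 0.01, np.float64(-0.038))]
```

Fit gives about 80°, and finger geometry agrees (79°). Squeeze now.

Request:
jog_arm(
  rows=[
    [[0,0,0],0],
    [[0,0,0],0],
    [[0,0,0],0],
    [[0,0,0],0],
  ],
  grip=0,
)

```text
clock: 40.0
eef_pos: [0.5363, -0.0433, 0.109]
eef_rot: [180.0, -0.0, -90.0]
wrist_force: [-0.6, -0.1, -0.2]
opening: 0.0359
```

Request:
jog_arm(
  rows=[
    [[0,0,-0.005],0],
    [[0,0,-0.01],0],
    [[0,0,-0.01],0],
    [[0,0,0],0],
  ],
)

```text
clock: 40.4
eef_pos: [0.5376, -0.0436, 0.136]
eef_rot: [-179.8, -0.1, -90.0]
wrist_force: [0.7, -0.3, -1.0]
opening: 0.0356
```

```bash
python3 - <<'E'
from h import *
o=env.observe(); print(o['eef_pos'],o['wrist_force'],o['opening']); tilt2(.536,zs=(.02,.03,.04,.05),ys=np.arange(-.07,0,.004),ths=range(60,101,5))
E
```

```text
[ 0.53762456 -0.04355823  0.1359669 ] [ 0.66941149 -0.26962458 -1.04700429] 0.035607504636335226
0.76 [225.2, 185.9, 258.2, 226.4] [(np.float64(0.888), 85, 0.04, np.float64(-0.05)), (np.float64(0.878), 85, 0.04, np.float64(-0.046)), (np.float64(0.869), 90, 0.04, np.float64(-0.054)), (np.float64(0.865), 80, 0.04, np.float64(-0.042)), (np.float64(0.862), 80, 0.04, np.float64(-0.046)), (np.float64(0.858), 90, 0.04, np.float64(-0.05))]
```

The roll is held across its width (35.6 mm) and upright. I'll carry it to open bench, turn it so its axis lies along x, and set it down.

Request:
jog_arm(
  rows=[
    [[0.015,0.01,0],0],
    [[0.03,0.025,0],0],
    [[0.03,0.025,0],0],
    [[0.025,0.02,0],0],
    [[0.011,0.008,0],0],
    [[0,0,0],-4],
    [[0,0,0],-8],
    [[0,0,0],-8],
  ],
)

```text
clock: 41.3
eef_pos: [0.4486, -0.1542, 0.134]
eef_rot: [-180.0, 0.0, -69.7]
wrist_force: [-0.0, 0.0, -1.1]
opening: 0.036
```

Request:
jog_arm(
  rows=[
    [[0,0,0],-8],
    [[0,0,0],-8],
    [[0,0,0],-8],
    [[0,0,0],-8],
    [[0,0,0],-8],
    [[0,0,0],-8],
    [[0,0,0],-8],
    [[0,0,0],-8],
  ],
)

```text
clock: 42.1
eef_pos: [0.4487, -0.1539, 0.1339]
eef_rot: [-180.0, -0.0, -5.6]
wrist_force: [-0.2, -0.5, -1.5]
opening: 0.0361
```

Request:
jog_arm(
  rows=[
    [[0,0,0.01],-6],
    [[0,0,0.008],0],
    [[0,0,0.004],0],
    [[0,0,0],0],
  ],
)

```text
clock: 42.5
eef_pos: [0.448, -0.1538, 0.1113]
eef_rot: [-179.9, 0.1, -0.1]
wrist_force: [1.1, -0.1, -1.6]
opening: 0.036
```

Request:
jog_arm(
  rows=[
    [[0,0,0.004],0],
    [[0,0,0.004],0],
    [[0,0,0],0],
  ],
)

```text
clock: 42.8
eef_pos: [0.448, -0.1541, 0.1036]
eef_rot: [-180.0, 0.0, 0.0]
wrist_force: [-0.2, -0.6, -2.5]
opening: 0.0361
```

Request:
jog_arm(
  rows=[
    [[0,0,0.003],0],
    [[0,0,0.002],0],
  ],
)

```text
clock: 43.0
eef_pos: [0.4484, -0.1543, 0.0989]
eef_rot: [180.0, -0.0, 0.0]
wrist_force: [-0.1, 0.3, -1.6]
opening: 0.0357
```

Request:
jog_arm(
  rows=[
    [[0,0,0.003],0],
    [[0,0,0],0],
  ],
)

```text
clock: 43.2
eef_pos: [0.4481, -0.1541, 0.0957]
eef_rot: [-180.0, 0.0, 0.0]
wrist_force: [-0.4, -0.4, -1.1]
opening: 0.0359
```

Request:
jog_arm(
  rows=[
    [[0,0,0.003],0],
    [[0,0,0],0],
  ],
)

```text
clock: 43.4
eef_pos: [0.4481, -0.1542, 0.0927]
eef_rot: [-180.0, 0.0, 0.0]
wrist_force: [-0.4, 0.5, -0.1]
opening: 0.036
```

Request:
jog_arm(
  rows=[
    [[0,0,0.002],0],
    [[0,0,0],0],
  ],
)

```text
clock: 43.6
eef_pos: [0.4482, -0.1542, 0.0908]
eef_rot: [-180.0, 0.0, 0.0]
wrist_force: [0.6, 0.2, -1.3]
opening: 0.0356
```

Request:
jog_arm(
  rows=[
    [[0,0,0.001],0],
    [[0,0,0],0],
  ],
)

```text
clock: 43.8
eef_pos: [0.4484, -0.1543, 0.0902]
eef_rot: [180.0, -0.0, 0.0]
wrist_force: [0.2, 0.2, 0.8]
opening: 0.0358
```

Request:
jog_arm(
  rows=[
    [[0,0,0.001],0],
    [[0,0,0],0],
  ],
)

```text
clock: 44.0
eef_pos: [0.4484, -0.1543, 0.09]
eef_rot: [180.0, -0.0, 0.0]
wrist_force: [-1.8, 0.5, 8.4]
opening: 0.0357
```

```bash
python3 - <<'E'
from h import *
o=env.observe(); print(o['eef_pos'],o['wrist_force'],o['opening']); s=env.get_image("scene"); cv2.imwrite("pics/s20.png",s[:,:,::-1])
M=cam("scene")
q=[d for d in env.outline_of("scene","roll_mid") if d['bbox'][0]<300]
for d in q: print(d['confidence'],d['bbox'])
# model: axis along x, lean phi, bottom z
a=np.linspace(0,2*np.pi,72,endpoint=False); m=q[0]['pixels'].astype(np.uint8); r=[]
for x in np.arange(.436,.462,.004):
 for y in np.arange(-.17,-.14,.004):
  for z in (.048,.054,.06,.066,.072):
   for l in (-20,-10,0,10,20):
    L=np.radians(l); X=np.vstack([np.c_[x+h*np.cos(L)+.054*np.sin(a)*np.sin(L), y+.054*np.cos(a), z-h*np.sin(L)+.054*np.sin(a)*np.cos(L)] for h in(-.018,.018)])
    P=(M[0]@(M[1]@X.T+M[2][:,None])); P=(P[:2]/P[2]).T; im=np.zeros_like(m); cv2.fillConvexPoly(im,cv2.convexHull(P.astype(np.float32)).round().astype(np.int32),1)
    r.append((round((im&m).sum()/(im|m).sum(),3),l,z,round(x,3),round(y,3)))
r.sort(reverse=True); print(r[:5])
E
```

```text
[ 0.4484325  -0.15429096  0.08997515] [-1.81137769  0.47615327  8.44379033] 0.03567410574177344
0.61 [241.5, 222.9, 280.8, 262.4]
[(np.float64(0.7), 0, 0.048, np.float64(0.456), np.float64(-0.158)), (np.float64(0.698), 0, 0.054, np.float64(0.448), np.float64(-0.162)), (np.float64(0.692), 0, 0.048, np.float64(0.46), np.float64(-0.154)), (np.float64(0.691), 0, 0.048, np.float64(0.456), np.float64(-0.154)), (np.float64(0.685), -10, 0.06, np.float64(0.44), np.float64(-0.166))]
```

The roll is on the bench, showing 8 N of contact, with no lean in the model fit. I'll release it symmetrically and wait.

Request:
jog_arm(
  rows=[
    [[0,0,-0.001],0],
    [[0,0,0],0],
  ],
)

```text
clock: 44.3
eef_pos: [0.4485, -0.1543, 0.0902]
eef_rot: [180.0, -0.0, 0.0]
wrist_force: [0.3, -0.5, 1.3]
opening: 0.0357
```

Request:
jog_arm(
  rows=[
    [[0,0,0],0],
    [[0,0,0],0],
    [[0,0,0],0],
    [[0,0,0],0],
    [[0,0,0],0],
  ],
  grip=0.6,
)

```text
clock: 44.8
eef_pos: [0.4483, -0.1543, 0.0899]
eef_rot: [-180.0, 0.0, 0.0]
wrist_force: [0.9, 0.8, -0.4]
opening: 0.052
```

Request:
jog_arm(
  rows=[
    [[0,0,-0.005],0],
    [[0,0,-0.005],0],
    [[0,0,0],0],
    [[0,0,0],0],
  ],
)

```text
clock: 45.2
eef_pos: [0.4485, -0.1544, 0.1004]
eef_rot: [180.0, -0.0, 0.0]
wrist_force: [-0.1, 0.4, 0.9]
opening: 0.0519
```

```bash
python3 - <<'E'
from h import *
o=env.observe(); print(o['eef_pos'],o['wrist_force'],o['opening']); s=env.get_image("scene"); w=env.get_image("wrist"); t=env.get_image("top")
a=cv2.resize(s[180:290,200:320],(400,367),interpolation=cv2.INTER_CUBIC); b=cv2.resize(w[100:300,130:380],(400,320))
cv2.imwrite("pics/s21.png",np.hstack([a,np.pad(b,((0,47),(0,0),(0,0)))])[:,:,::-1])
print("caps",[c[2].tolist() for c in caps(t) if c[2][0]<.8 and c[2][1]<-.2])
E
```

```text
[ 0.44850028 -0.15436669  0.1003692 ] [-0.14288977  0.39624709  0.88427029] 0.0518810815248522
caps [[0.748, -0.313, 0.236], [0.729, -0.374, 0.236], [0.724, -0.313, 0.236], [0.656, -0.247, 0.236], [0.656, -0.503, 0.236], [0.508, -0.247, 0.236], [0.508, -0.503, 0.236], [0.434, -0.374, 0.236]]
```

View pics/s21.png

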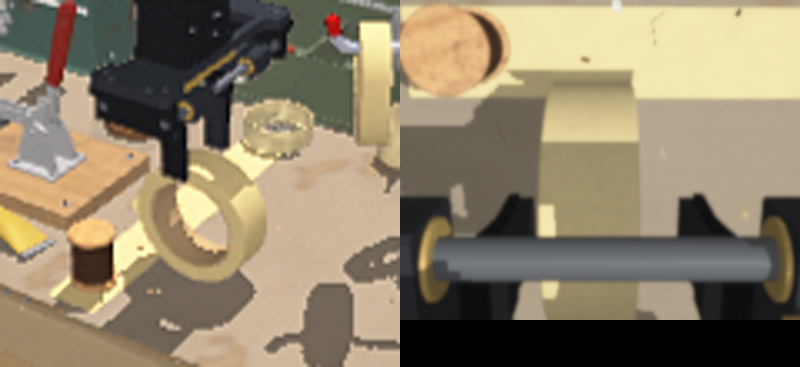

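The roll stands upright on its own, fingers clear on both sides; the carousel cap is still at (0.434, -0.374). I'll regrasp with a shallow 8 mm overlap, lift, and go in front of the empty arm.

Request:
jog_arm(
  rows=[
    [[0,0,0],0],
    [[0,0,0],0],
    [[0,0,0],0],
    [[0,0,0],0],
    [[0,0,0],0],
  ],
  grip=0,
)

```text
clock: 45.85
eef_pos: [0.4482, -0.1542, 0.0999]
eef_rot: [-180.0, 0.0, 0.0]
wrist_force: [0.0, -0.2, 0.1]
opening: 0.0358
```

Request:
jog_arm(
  rows=[
    [[0,0,-0.01],0],
    [[0,0,-0.025],0],
    [[0,0,-0.035],0],
    [[0,0,-0.035],0],
    [[0,0,-0.03],0],
    [[0,0,-0.02],0],
    [[0,0,-0.007],0],
    [[0,0,0],0],
  ],
)

```text
clock: 46.65
eef_pos: [0.4486, -0.1544, 0.2631]
eef_rot: [179.9, -0.1, 0.0]
wrist_force: [0.5, -0.2, -1.3]
opening: 0.0355
```

Request:
jog_arm(
  rows=[
    [[-0.01,0.015,0],0],
    [[-0.02,0.035,0],0],
    [[-0.015,0.04,0],0],
    [[-0.008,0.045,0],0],
    [[0,0.04,0],0],
    [[0,0.03,0],0],
    [[0,0.012,0],0],
    [[0,0,0],0],
  ],
)

```text
clock: 47.45
eef_pos: [0.3948, -0.3719, 0.2604]
eef_rot: [-179.9, 0.1, -0.1]
wrist_force: [-0.1, -0.1, -1.3]
opening: 0.0354
```

```bash
python3 - <<'E'
from h import *
o=env.observe(); print(o['eef_pos'],o['eef_rot'],o['wrist_force'],o['opening'])
M=cam("scene"); s=env.get_image("scene")
for d in env.outline_of("scene","roll_mid")[:4]: print(d['confidence'],d['bbox'])
def ring(c,M,x,y,z):
  a=np.linspace(0,2*np.pi,72); X=np.vstack([np.c_[x+h+0*a,y+.054*np.cos(a),z+.054*np.sin(a)] for h in(-.018,.018)])
  P=(M[0]@(M[1]@X.T+M[2][:,None])); P=(P[:2]/P[2]).T; return P.min(0).round(1),P.max(0).round(1)
print("pred scene",ring("scene",M,.395,-.375,.214))
t=env.get_image("top"); print("pred top",ring("top",cam("top"),.395,-.375,.214))
for d in env.outline_of("top","roll_mid")[:4]: print(d['confidence'],d['bbox'])
E
```

```text
[ 0.39481057 -0.37185306  0.26040283] [-1.79860070e+02  8.78137789e-02 -8.81308405e-02] [-0.10535293 -0.1249348  -1.25223235] 0.035416563815651704
0.56 [300.5, 193.5, 351.6, 246.7]
pred scene (array([300.2, 197.7]), array([349.4, 246.5]))
pred top (array([328.1, 218.5]), array([363.4, 234.3]))
0.63 [305.8, 141.7, 385.5, 186.1]
```

The measured ring box matches the prediction within 2 px. Now insert over the cap.

Request:
jog_arm(
  rows=[
    [[0.01,0,-0.001],0],
    [[0.015,0,0],0],
    [[0.015,0,0],0],
    [[0.01,0,0],0],
    [[0,0,0],0],
  ],
)

```text
clock: 48.15
eef_pos: [0.4474, -0.3711, 0.2629]
eef_rot: [180.0, -0.0, 0.1]
wrist_force: [-0.2, -0.7, -0.7]
opening: 0.0356
```

Request:
jog_arm(
  rows=[
    [[0.01,0,0],0],
    [[0.012,0,0],0],
    [[0.01,0,0],0],
    [[0,0,0],0],
    [[0,0,0],0],
  ],
)

```text
clock: 48.65
eef_pos: [0.4775, -0.3711, 0.2628]
eef_rot: [-180.0, 0.0, 0.1]
wrist_force: [0.0, 0.2, -0.5]
opening: 0.0354
```

Request:
jog_arm(
  rows=[
    [[0,0,0.01],0],
    [[0,0,0.012],0],
    [[0,0,0.008],0],
    [[0,0,0.003],0],
    [[0,0,0],0],
  ],
)

```text
clock: 49.15
eef_pos: [0.4769, -0.3708, 0.2289]
eef_rot: [-179.9, 0.1, 0.0]
wrist_force: [0.2, 0.2, -0.3]
opening: 0.0357
```

```bash
python3 - <<'E'
from h import *
o=env.observe(); print(o['eef_pos'],o['eef_rot'],o['wrist_force'],o['opening'])
t=env.get_image("top"); print("caps",[c[2].tolist() for c in caps(t) if c[2][0]<.8 and c[2][1]<-.2])
M=cam("scene"); s=env.get_image("scene"); print("scaps",[(c[0].tolist(),c[2].tolist()) for c in caps(s,"scene") if c[2][1]<-.2 and c[2][0]>.4])
for d in env.outline_of("scene","roll_mid")[:4]: print(d['confidence'],d['bbox'])
E
```

```text
[ 0.47686405 -0.37084625  0.22893236] [-1.79902619e+02  8.43637553e-02  1.21993024e-02] [ 0.15983011  0.15593115 -0.25229461] 0.03566477252079804
caps [[0.749, -0.313, 0.236], [0.729, -0.374, 0.236], [0.721, -0.313, 0.236], [0.657, -0.247, 0.236], [0.656, -0.503, 0.236], [0.508, -0.247, 0.236]]
scaps [([375.8, 169.4], [0.711, -0.383, 0.236]), ([299.5, 187.0], [0.492, -0.256, 0.236]), ([413.6, 188.7], [0.639, -0.509, 0.236]), ([332.2, 210.5], [0.419, -0.382, 0.236]), ([395.7, 211.8], [0.491, -0.508, 0.236])]
0.74 [315.7, 195.5, 364.2, 241.2]
```

Request:
jog_arm(
  rows=[
    [[0,0,0.004],0],
    [[0,0,0.003],0],
    [[0,0,0],0],
  ],
)

```text
clock: 49.6
eef_pos: [0.4772, -0.371, 0.2226]
eef_rot: [-180.0, 0.0, 0.0]
wrist_force: [0.7, -0.6, -1.5]
opening: 0.0353
```

Request:
jog_arm(
  rows=[
    [[0,0,0.001],0],
    [[0,0,0.001],0],
    [[0,0,0],0],
  ],
)

```text
clock: 49.9
eef_pos: [0.4774, -0.3712, 0.2209]
eef_rot: [-180.0, 0.0, 0.0]
wrist_force: [-0.6, -0.7, -0.9]
opening: 0.0356
```

Request:
jog_arm(
  rows=[
    [[0,0,0.001],0],
    [[0,0,0],0],
  ],
)

```text
clock: 50.1
eef_pos: [0.4775, -0.3714, 0.2202]
eef_rot: [180.0, -0.0, 0.0]
wrist_force: [-0.3, 1.2, 1.2]
opening: 0.0353
```

Request:
jog_arm(
  rows=[
    [[0,0,0],0],
    [[0,0,0],0],
    [[0,0,0],0],
    [[0,0,0],0],
  ],
  grip=0.52,
)

```text
clock: 50.5
eef_pos: [0.4775, -0.3713, 0.2201]
eef_rot: [180.0, -0.0, 0.0]
wrist_force: [0.9, -0.0, -0.8]
opening: 0.0453
```

Request:
jog_arm(
  rows=[
    [[0,0,-0.005],0],
    [[0,0,-0.015],0],
    [[0,0,-0.03],0],
    [[0,0,-0.04],0],
    [[0,0,-0.03],0],
    [[0,0,-0.01],0],
    [[0,0,0],0],
  ],
)

```text
clock: 51.2
eef_pos: [0.4779, -0.3717, 0.3517]
eef_rot: [179.8, -0.1, 0.0]
wrist_force: [-0.3, 0.1, 0.4]
opening: 0.0449
```

```bash
python3 - <<'E'
from h import *
o=env.observe(); print(o['eef_pos'],o['wrist_force'],o['opening'],o['clock'])
M=cam("scene"); s=env.get_image("scene"); cv2.imwrite("pics/end.png",s[:,:,::-1])
q=[d for d in env.outline_of("scene","roll_mid") if 250<d['bbox'][0]<400]
for d in q+env.outline_of("scene","hung_1_mid"): print(round(d['confidence'],2),d['bbox'])
a=np.linspace(0,2*np.pi,72); 
def ring(x,y,z):
  X=np.vstack([np.c_[x+h+0*a,y+.054*np.cos(a),z+.054*np.sin(a)] for h in(-.018,.018)])
  P=(M[0]@(M[1]@X.T+M[2][:,None])); return (P[:2]/P[2]).T.astype(np.float32)
for x in(.467,.477,.487): P=ring(x,-.3745,.172); print("pred",x,P.min(0),P.max(0))
m=q[0]['pixels'].astype(np.uint8) if q else None
if q:
  r=[]
  for x in np.arange(.44,.52,.006):
   for y in np.arange(-.4,-.35,.006):
    for z in np.arange(.12,.2,.006):
     im=np.zeros_like(m); cv2.fillConvexPoly(im,cv2.convexHull(ring(x,y,z)).round().astype(np.int32),1); r.append((round((im&m).sum()/(im|m).sum(),3),round(x,3),round(y,3),round(z,3)))
  r.sort(reverse=True); print(r[:4])
t=env.get_image("top"); print("caps",[c[2].tolist() for c in caps(t) if c[2][0]<.8 and c[2][1]<-.2])
for n,z in(("spool_mid",.05),("tacks_mid",.02),("oiler_mid",.05)):
  for d in env.outline_of("top",n)[:2]: print(n,round(d['confidence'],2),np.round(ray("top",np.argwhere(d['pixels']).mean(0)[::-1],z),3))
E
```

```text
[ 0.47786605 -0.37170702  0.3517053 ] [-0.25089415  0.13580915  0.36356993] 0.044890541484717 51.2
0.98 [315.0, 197.1, 363.7, 246.5]
0.59 [358.2, 203.7, 410.2, 249.0]
pred 0.467 [313.02377 201.85652] [359.25262 247.32092]
pred 0.477 [314.80524 200.31984] [360.7647  245.47276]
pred 0.487 [316.56265 198.80424] [362.25577 243.65059]
[(np.float64(0.739), np.float64(0.506), np.float64(-0.364), np.float64(0.156)), (np.float64(0.726), np.float64(0.494), np.float64(-0.37), np.float64(0.162)), (np.float64(0.724), np.float64(0.488), np.float64(-0.37), np.float64(0.168)), (np.float64(0.715), np.float64(0.518), np.float64(-0.358), np.float64(0.15))]
caps [[0.749, -0.313, 0.236], [0.729, -0.374, 0.236], [0.722, -0.313, 0.236], [0.656, -0.247, 0.236], [0.508, -0.247, 0.236]]
tacks_mid 0.74 [ 0.672 -0.102  0.02 ]
tacks_mid 0.74 [0.56  0.329 0.02 ]
oiler_mid 0.49 [ 0.7   -0.225  0.05 ]
```

Request:
jog_arm(
  rows=[
    [[0,0,-0.01],0],
    [[0,0,0],0],
    [[0,0,0],0],
    [[0,0,0],0],
  ],
)

```text
clock: 51.95
eef_pos: [0.4774, -0.3712, 0.3601]
eef_rot: [180.0, -0.0, 0.0]
wrist_force: [-0.5, 0.6, -0.5]
opening: 0.0452
```

```bash
python3 - <<'E'
from h import *
s=env.get_image("scene")
print("scaps",[(c[0].tolist(),c[2].tolist()) for c in caps(s,"scene") if c[2][1]<-.2 and c[2][0]>.4])
print([(round(d['confidence'],2),d['bbox']) for d in env.outline_of("scene","roll_mid")[:2]],[(round(d['confidence'],2),d['bbox']) for d in env.outline_of("scene","spool_mid")[:2]])
print(env.close_job())
E
```

```text
scaps [([342.4, 165.6], [0.688, -0.292, 0.236]), ([323.5, 168.5], [0.639, -0.255, 0.236]), ([375.8, 169.4], [0.711, -0.383, 0.236]), ([341.9, 172.4], [0.641, -0.311, 0.236]), ([299.5, 187.0], [0.492, -0.256, 0.236]), ([413.6, 188.7], [0.639, -0.509, 0.236]), ([332.5, 210.5], [0.419, -0.383, 0.236]), ([395.8, 211.7], [0.492, -0.508, 0.236])]
[(0.56, [314.1, 196.9, 365.8, 248.1])] [(0.5, [219.7, 244.9, 232.5, 267.1])]
the job is handed in; nothing more can be done
None
```

The loose roll is hanging on the empty arm, and I handed the job in at about 52 s of the 72 s allowed. No verdict was reported.

**What I did**
- **Carousel:** I turned it by the knob about 139° clockwise, which left the empty arm facing the front edge at about 179.6°.
- **Standing the roll up:** The tool can only point straight down, so I pivoted the roll upright against the fixed clamp board. Then I carried it to open bench, set it on its rim and let go.
- **Hanging it:** I took it again from above across its width and hung it on the arm.

**What went wrong on the way**
- Three tries at standing the roll failed: it fell flat twice, and once it turned flat again in the fingers.
- Near the red lever I read a side force of about 7 N, so the gripper body probably brushed it. I moved away; the limit is 40 N.

**Last checks**
- **Hung roll:** Its picture box matches one hanging at x ≈ 0.477 m to within about 5 px (most edges within 3 px). A coarser fit of the outline was loose (overlap 0.74), with z between 0.156 and 0.168 m where it should be about 0.172 m.
- **Carousel and other rolls:** The arm-end caps the scene camera saw were within 1 px of where they were just after turning. The other rolls looked in place in the last picture I viewed, before the hang. I didn't check each one separately afterwards.
- **Things on the bench:** The tack tin was found where it started and the spool about where it was at first. The oil can's last position was a low-confidence match only.
- **Robot:** It was clear of everything, with no contact force.

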